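# Pack the printing blocks and pin the crate lid back on

## Robot

A 6-joint arm with a two-finger parallel gripper is mounted at the origin on the work surface. World frame = base frame: x ahead of the robot, y to its left, z up, the work surface at z = 0. Lengths are in m, angles in rad, forces in N, time in s.
With the tool pointing down it reaches from about 0.35 to 0.85 m from the base axis. Payload 8.1 kg.
Tool frame: the origin (TCP) lies on the centre line of the jaws, within the pads' length; the fingertips stand 14 mm ahead of it and the grasp point (between the pads) lies 5 mm behind it; x points along the fingers, z is the direction in which the jaws open and shut, and the axes are right-handed (so a half turn about x gives the same grasp; the last joint's range is limited). The gripper opens to 93 mm and grips with 3 to 60 N. Pads are 15 mm wide; open, the fingers measure 128 mm over their backs; the gripper's body (75 mm by 188 mm) begins 65 mm behind the grasp point.
Start: joints at [-1.369, 0.13, 1.488, -0, 1.523, -0.085], TCP at [0.17, -0.575, 0.233] pointing down, gripper open.
Joint ranges: [-2.96, 2.96], [-0.89, 2.26], [0.02, 2.5], [-1.34, 4.48], [0, 2.73], [-2.66, 2.66]. Speed limits (rad/s): [2.39, 2.39, 2.79, 3.14, 3.14, 3.14].

## Interface

Orientations are given as a 3x3 rotation matrix whose columns are the frame's x, y, z axes.
In Python, from workcell import status, imaging, order gives the robot as it stands.
- The arm moves only by the tool carry_out, never from a script. Its argument "targets" is one flat list of numbers, 4 for each row, row after row: the shift along the tool's x, y, z in mm, then the turn about the tool's x in degrees. A call has 1 to 10 rows; each row is the pose to reach, as a shift and turn from the pose measured when the call began, along the tool's axes at that moment; what a row does not reach only later rows make up. A row lasts 1/12 s, in which the tool goes at most 41.7 mm and 7.16 degrees, less where a joint would pass 70% of its speed; a pose out of reach is approached as far as the arm can. A call with a gripper value outside its range is refused whole. "jaw" is the closure, from 0 (fully open) to 1 (shut), set as the call begins (left out, the last holds). The fingers move at their own pace and stop on an object; "squeeze" is the grip in N (left out, the last holds). Time passes only in rows, so rows that repeat a pose let the fingers close. It gives the time, the measured TCP pose, the force and the opening at its end, in the units of the state.
- status.observe(): the state, without advancing time (a new reading comes with each control period).
- imaging.grab_frame(name): name is "scene" or "top" or "wrist"; returns (picture, depth): 400x640x3 uint8, red, green, blue; 400x640 float32, m along the optical axis (not along the pixel's ray), 0 where there is no reading.
- imaging.get_calibration(name): a dict with "vertical_fov" (degrees; the focal length in pixels is half the picture's height over the tangent of half this angle, whatever the lens; pixels are square), "cx", "cy" (the principal point, pixels), "dist" ([k1, k2, p1, p2, k3] as OpenCV has them; the pictures are not rectified), "T" (4x4, takes a point from camera to world coordinates). Camera axes: x right, y up, looking along -z (the intrinsics and any distortion apply to the point x, -y, -z); pixel columns grow to the right and rows downward; lengths in m; the calibration is good to about 2 mm. A picture is of the moment at which its call begins: read the wrist's pose just before it. get_calibration takes no time and is no camera call; for the wrist camera it gives the pose at the moment of the call.
- order.sign_off(): hands the job in, once; it reports no verdict.
The state is a dict: "time_s": time; "qpos": joint angles; "joint_velocities": joint speeds; "joint_torque": joint torques, N m; "ee_pos": TCP position; "ee_rot": TCP orientation; "wrist_force": force on the tool from outside, world axes, zero at the start; "moment": the same for the moment, N m; "width": finger opening in m.
Only numpy, scipy, OpenCV 4.12 (cv2) and the standard library are available. Lean on these libraries where they do the work, as an engineer would, in place of code of your own. Each camera call takes 0.05 s, during which the arm holds its last target.

## Task

Pack up the hand-printing blocks: stand every block in the crate, handle up, flat on the floor in a compartment of its own. Then lay the lid fully down on the crate with its knuckles between the crate's, and slide the loose hinge pin all the way through the knuckles, from the robot's right, until its head is against the first one. Last, raise the flat-lying wire bail at the front of the crate, draw it over the hook on the lid and let it drop in behind the hook; leave the carving tools and other things on the bench where they are.

Things in the scene. Friction and masses are not known exactly. Their poses are not given: they have to be found in the camera images.
- crate: Open wooden crate 156 (its x) x 160 (y) x 78 mm high, walls and floor 8 mm, fixed to the bench. Origin: centre of its underside; x points from its front (bail, robot side) to its back (hinge), z up. Four compartments, each 67 (x) x 69 mm (y), centred at x = +-36.5, y = +-37.5 mm from its centre, parted by 6 mm dividers 18 mm high.
- hinge_mid (a point): Middle of the hinge axis on the crate: 93 mm behind its centre, 84 mm above the bench; axes as the crate's. Three steel knuckles stand on the back wall: tubes along y, 22 mm outside, 14 mm bore, 24 mm long, centred at -58, 0, +58 mm along y from here.
- hinge_mouth (a point): Centre of the bore at the outer end of the crate's -y knuckle, where the hinge pin goes in, moving along the crate's +y. 140 mm from here to the outer end of the last knuckle. Axes as the crate's.
- lid_grip (a point): Loose lid (plate 152 x 160 x 12 mm, 0.38 kg), by the middle of its handle bar: 90 mm long (lid's y), 18 wide, 14 high, 29 mm above the lid's top face. x points to its knuckles, -x to its hook, z up. Two rounded battens stand 7 mm below the plate and fit inside the crate with 3 mm play all round. Fully down, this point is 119 mm above the bench, 4 mm behind the crate's centre, axes as the crate's.
- lid_hinge (a point): Middle of the hinge axis on the lid (89 mm along the lid's x and 35 mm below lid_grip). Its two knuckles (22 mm outside, 14 mm bore, 24 mm long, at -29 and +29 mm along y) go between the crate's three with 5 mm play on each side; with the lid down this point lies on hinge_mid.
- hook_seat (a point): On the lid's front edge: where the middle of the bail's bar lies when hooked (85 mm along the lid's -x, 15 mm below lid_grip, 14 mm above the lid's top face). The hook is a steel strap 18 mm wide; the bar lies on it behind a prong with a small lip, whose top is 12 mm above this point. The bar passes over the lip from the front, then goes down 4 mm or more behind this point.
- pin_head (a point): Loose hinge pin (0.25 kg), by the centre of its square steel head, 20 x 20 x 70 mm long. y runs along the pin from head to tip. The round shank, 10 mm thick with a rounded tip, is in line with the head. The pin lies on the bench with this point 10 mm up; it balances about 20 mm from here towards the tip.
- pin_tip (a point): The very tip of the hinge pin's shank, 185 mm from pin_head (150 mm of shank stand out of the head). With the head against the crate's first knuckle the tip is 150 mm beyond hinge_mouth.
- bail (a joint): Angle of the bail, which swings about an axis along the crate's y on the crate's front: 0 = lying flat, pointing forward towards the robot; 1.57 = upright; about 1.93 = hooked. It goes from 0 to 2.3, and stays where it is left (friction about 0.05 N m).
- bail_wire (a joint): How far the bail's wire loop is drawn out of its two guide sleeves, away from the pivot: 0 to 0.032 m, against springs (1.5 N at 0, 5 N at 0.023) that pull it back in; 0.004 when hooked; about 0.025 clears the lip of the hook.
- bail_bar (a point): Middle of the bail's cross bar: steel wire 8 mm thick, 100 mm long along the crate's y, 54 mm from bail_pivot when not drawn out, its legs at the ends. The hook goes in its middle, so grip it some 30 mm to one side.
- bail_pivot (a point): Middle of the bail's pivot axis, 100 mm in front of the crate's centre, 50 mm above the bench. Axes as the crate's.
- block1_mid (a point): A loose hand-printing block (there may be two to four; None if absent), by its centre, 26 mm above its printing face. Base 44 mm (its x) by 60 mm (its y) by 22 mm high; on it a wooden handle 16 mm wide (x), 44 mm long (y), 30 mm high; 52 mm high in all, 85 g. z up, out of the handle.
- block2_mid (a point): A loose hand-printing block (there may be two to four; None if absent), by its centre, 26 mm above its printing face. Base 44 mm (its x) by 60 mm (its y) by 22 mm high; on it a wooden handle 16 mm wide (x), 44 mm long (y), 30 mm high; 52 mm high in all, 85 g. z up, out of the handle.
- block3_mid (a point): A loose hand-printing block (there may be two to four; None if absent), by its centre, 26 mm above its printing face. Base 44 mm (its x) by 60 mm (its y) by 22 mm high; on it a wooden handle 16 mm wide (x), 44 mm long (y), 30 mm high; 52 mm high in all, 85 g. z up, out of the handle.
- block4_mid (a point): A loose hand-printing block (there may be two to four; None if absent), by its centre, 26 mm above its printing face. Base 44 mm (its x) by 60 mm (its y) by 22 mm high; on it a wooden handle 16 mm wide (x), 44 mm long (y), 30 mm high; 52 mm high in all, 85 g. z up, out of the handle.
- chisel: Bystander: carving chisel, 220 mm, wooden handle 24 mm thick. Origin at the middle.
- gouge: Bystander: broad gouge, 240 mm, wooden handle 24 mm thick. Origin at the middle.
- ink_jar: Bystander: jar of ink, 68 mm across, 62 mm high. Origin under its centre.
- try_square: Bystander: try square, wooden stock 140 mm, steel blade 200 mm, 18 mm high. Origin at the stock.
- offcut: Bystander: wooden offcut, 50 by 90 by 30 mm. Origin under its centre.
Mind the look-alikes: they are no part of the job. Leave any blue, green or orange look-alike of the part that bears block1_mid alone.

How it is judged:
On the way, in this order (a step that is already met when the one before it is completed fails the run):
1. every printing block stands in the crate, handle up, flat on the floor of a compartment (x of block1_mid in the frame of crate between -0.06 and 0.06 m and y of block1_mid in the frame of crate between -0.062 and 0.062 m and z of block1_mid in the frame of crate between 0.026 and 0.041 m and angle between each of block1_mid, block2_mid, block3_mid, block4_mid's own z axis and vertical below 0.2 rad and x of block2_mid in the frame of crate between -0.06 and 0.06 m and y of block2_mid in the frame of crate between -0.062 and 0.062 m and z of block2_mid in the frame of crate between 0.026 and 0.041 m and x of block3_mid in the frame of crate between -0.06 and 0.06 m and y of block3_mid in the frame of crate between -0.062 and 0.062 m and z of block3_mid in the frame of crate between 0.026 and 0.041 m and x of block4_mid in the frame of crate between -0.06 and 0.06 m and y of block4_mid in the frame of crate between -0.062 and 0.062 m and z of block4_mid in the frame of crate between 0.026 and 0.041 m), for 0.3 s.
2. the lid lies fully down on the crate, its knuckles in line with the crate's (all of step 1 and distance between lid_hinge and hinge_mid below 0.007 m and angle between the y axis of lid_hinge and the y axis of hinge_mid, either way round below 0.06 rad and angle between lid_hinge's own z axis and vertical below 0.05 rad), for 0.3 s.
3. the hinge pin is through all the knuckles, its head against the first one (distance between lid_hinge and hinge_mid below 0.007 m and angle between the y axis of lid_hinge and the y axis of hinge_mid, either way round below 0.06 rad and angle between lid_hinge's own z axis and vertical below 0.05 rad and y of pin_tip in the frame of hinge_mouth between 0.143 and 0.156 m and angle between the y axis of pin_tip and the y axis of hinge_mouth, either way round below 0.08 rad and x of pin_tip in the frame of hinge_mouth between -0.009 and 0.009 m and z of pin_tip in the frame of hinge_mouth between -0.009 and 0.009 m), for 0.3 s.
4. the bail is raised and hooked behind the hook on the lid (y of pin_tip in the frame of hinge_mouth between 0.143 and 0.156 m and angle between the y axis of pin_tip and the y axis of hinge_mouth, either way round below 0.08 rad and x of pin_tip in the frame of hinge_mouth between -0.009 and 0.009 m and z of pin_tip in the frame of hinge_mouth between -0.009 and 0.009 m and value of joint bail above 1.7 rad and x of bail_bar in the frame of hook_seat between -0.006 and 0.014 m and z of bail_bar in the frame of hook_seat between -0.006 and 0.006 m), for 0.3 s.
At the end, for the whole second after the job is handed in: All blocks upright (0.2 rad) on the crate's floor, off the dividers; lid down, hinge axes within 7 mm, 0.06 rad, tilt under 0.05 rad; pin in line with the hinge (9 mm, 0.08 rad), its head within 7 mm of the first knuckle; bail bar -6 to 14 mm behind hook_seat, 6 mm in height; lid and pin at rest (all of step 2 and all of step 4 and linear speed of each of lid, pin below 0.02 m/s); the robot touches nothing.
It fails at once if a tool or other thing on the bench is pushed more than 60 mm from its place (distance of any of chisel, gouge, ink_jar, try_square, offcut from where it was at the start of the episode above 0.06 m).
Of block1, block2, block3, block4 only 2 to 4 are there at a start; the rules pass over those that are not, and their reading is None.
At some moment in a run one of block1, block2, block3, block4, pin may be knocked a few centimetres aside while the robot is not near it.
Once in a run the grip may slacken for a moment while it holds something.
It also fails if it takes over 210 s, if anything falls off the work surface, if the arm or the gripper's body presses on something with over 40 N, if the wrist force passes 120 N, or if a joint passes its speed limit or range.

## Working session

There is one attempt and no reset: what is moved stays moved. The work goes in short steps, Python scripts to look and compute and a tool call to move; the robot and the scene stay as the last step left them, time stands still between calls to the robot, and variables do not carry over. Pictures are saved under pics/ and viewed, and the job is handed in when it is done.

Besides the shell and the picture viewer there is one more tool, called as name(argument=value, ...) on one line, values as JSON. carry_out: Moves the arm, as the interface text tells. Its arguments: {"type":"object","properties":{"targets":{"type":"array"},"jaw":{"type":"number"},"squeeze":{"type":"number"}},"required":["targets"]}

```bash
ls -la; mkdir -p pics
python3 - <<'E'
from workcell import status, imaging
import cv2,json
s=status.observe(); print(s)
for n in ("scene","top","wrist"):
    p,d=imaging.grab_frame(n); c=imaging.get_calibration(n); print(n,c)
    cv2.imwrite(f"pics/{n}0.png",p[:,:,::-1])
E
```

```text
total 12
drwxr-xr-x  3 agent agent 4096 Dec  6 12:42 .
drwxr-xr-x 23 root  root  4096 Dec  6 12:42 ..
drwxr-xr-x  2 agent agent 4096 Dec  6 12:42 pics
{'time_s': 0.0, 'qpos': array([-1.36941058e+00,  1.31153230e-01,  1.48926577e+00,  1.13682130e-05,
        1.52302734e+00, -8.53985271e-02]), 'joint_velocities': array([-9.82684431e-04,  4.21724423e-04, -4.23975064e-04,  1.77995468e-03,
       -6.68904011e-04,  2.01932884e-07]), 'joint_torque': array([ 6.90280995e-04, -5.59847617e+01, -4.91758275e+01,  7.70951039e-02,
        3.55733733e-02, -1.40469292e-04]), 'ee_pos': array([ 0.1696375 , -0.57494691,  0.2315996 ]), 'ee_rot': array([[-3.59662577e-04,  9.59158649e-01,  2.82868443e-01],
       [ 1.81849787e-03,  2.82868621e-01, -9.59156940e-01],
       [-9.99998282e-01,  1.69422805e-04, -1.84596522e-03]]), 'wrist_force': array([ 0.5164241 , -0.38972391,  0.41086995]), 'moment': array([0.03308714, 0.03790372, 0.02618293]), 'width': 0.0925816635331243}
scene {'vertical_fov': 43.405142780355135, 'cx': 318.38284749929466, 'cy': 198.30470163584508, 'dist': array([0.0382075, 0.       , 0.    
[... 525 characters left out ...]
[-0.99998599, -0.00306059,  0.00431919,  0.08865231],
       [ 0.00387156,  0.13360913,  0.99102654,  1.47874084],
       [ 0.        ,  0.        ,  0.        ,  1.        ]])}
wrist {'vertical_fov': 63.710308078969724, 'cx': 314.5154337200099, 'cy': 199.99498116212192, 'dist': array([-0.02495124,  0.        ,  0.        ,  0.        ,  0.        ]), 'T': array([[ 2.83262826e-01,  9.17328066e-01,  2.79770245e-01,
         2.47515399e-01],
       [-9.59042247e-01,  2.71055574e-01,  8.22608265e-02,
        -5.51197918e-01],
       [-3.73119671e-04, -2.91612919e-01,  9.56536338e-01,
         3.83429327e-01],
       [ 0.00000000e+00,  0.00000000e+00,  0.00000000e+00,
         1.00000000e+00]])}
```

View pics/top0.png

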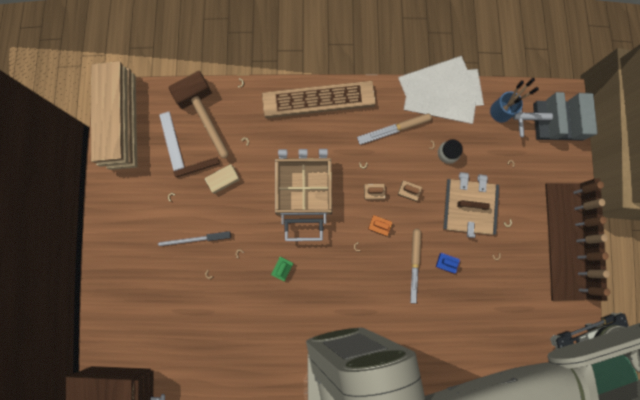

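View pics/scene0.png

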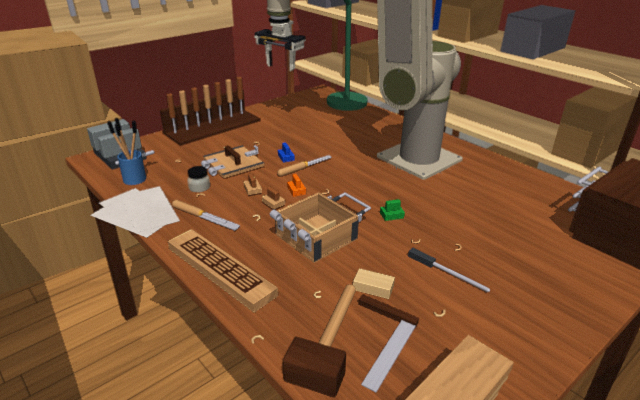

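View pics/wrist0.png

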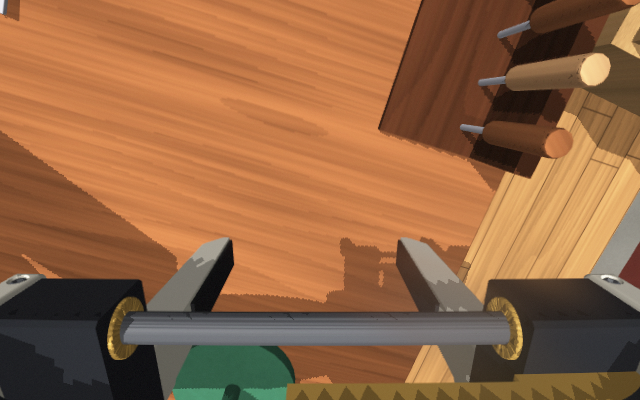

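Run:
```python
import cv2
t=cv2.imread("pics/top0.png"); s=cv2.imread("pics/scene0.png")
a=cv2.resize(t[215:300,150:300],None,fx=5,fy=5,interpolation=cv2.INTER_CUBIC)
cv2.imwrite("pics/c1.png",a)
cv2.imwrite("pics/c2.png",cv2.resize(t[140:270,340:510],None,fx=4.5,fy=4.5,interpolation=cv2.INTER_CUBIC))
cv2.imwrite("pics/c3.png",cv2.resize(s[140:310,180:500],None,fx=2.5,fy=2.5,interpolation=cv2.INTER_CUBIC))
```

```text
(no output)
```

View pics/c1.png

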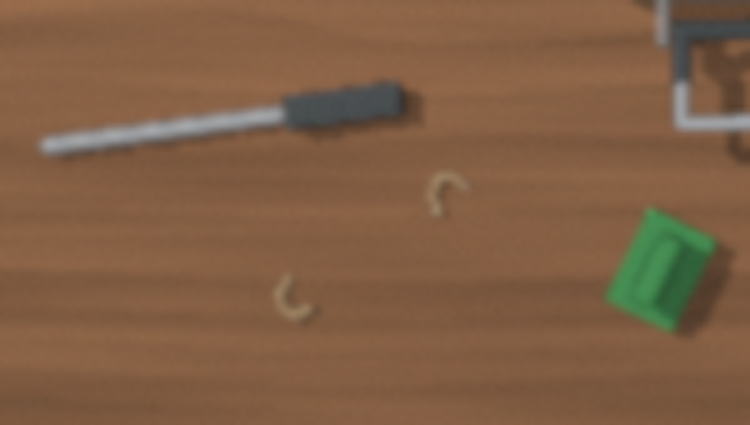

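View pics/c2.png

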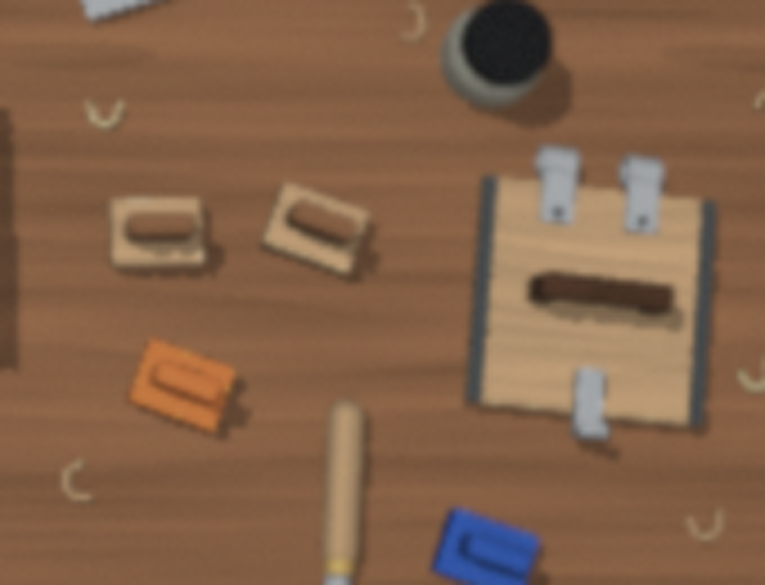

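View pics/c3.png

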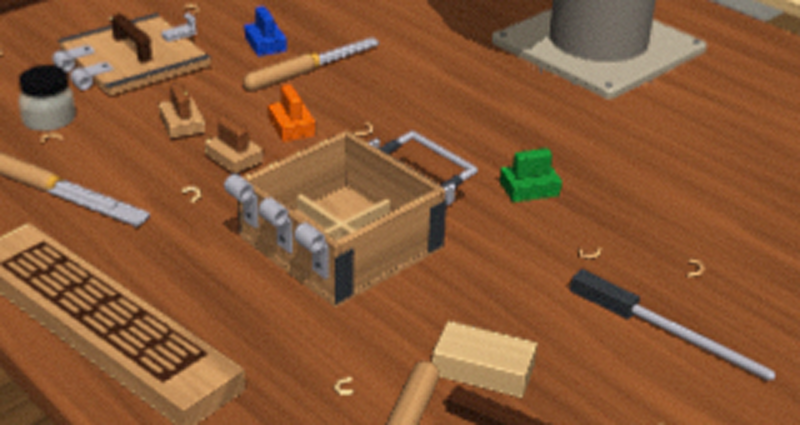

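```bash
cat > h.py <<'E'
import numpy as np, cv2
from workcell import status, imaging
def K(c):
    f=200/np.tan(np.radians(c["vertical_fov"])/2); return np.array([[f,0,c["cx"]],[0,f,c["cy"]],[0,0,1.]])
def rays(c,px):
    px=np.asarray(px,float).reshape(-1,1,2)
    u=cv2.undistortPoints(px,K(c),np.asarray(c["dist"],float)).reshape(-1,2)
    d=np.c_[u[:,0],-u[:,1],-np.ones(len(u))]
    return c["T"][:3,3], d@c["T"][:3,:3].T
def plane(c,px,z):
    o,d=rays(c,px); t=(z-o[2])/d[:,2]; return o+d*t[:,None]
def withdepth(c,px,D):
    o,d=rays(c,px); px=np.asarray(px).reshape(-1,2).round().astype(int)
    return o+d*D[px[:,1],px[:,0]][:,None]
def proj(c,P):
    P=np.asarray(P,float).reshape(-1,3); T=c["T"]; q=(P-T[:3,3])@T[:3,:3]; q=q*[1,-1,-1]
    r,_=cv2.projectPoints(q,np.zeros(3),np.zeros(3),K(c),np.asarray(c["dist"],float)); return r.reshape(-1,2)
def cloud(c,D):
    v,u=np.mgrid[0:400,0:640]; P=withdepth(c,np.c_[u.ravel(),v.ravel()],D); P=P.reshape(400,640,3); P[D<=0]=np.nan; return P
def go(p,yaw=None):
    """p: target TCP world; yaw: wanted direction angle (deg) of tool z axis in world xy, mod 180"""
    s=status.observe(); R=s["ee_rot"]; sh=R.T@(np.asarray(p)-s["ee_pos"])*1000
    cur=np.degrees(np.arctan2(R[1,2],R[0,2])); turn=0
    if yaw is not None:
        turn=-((yaw-cur+90)%180-90)
    print("shift",sh.round(1),"turn",round(turn,1),"alt",round(turn-180*np.sign(turn),1),"curyaw",cur.round(2),"q6",np.degrees(s["qpos"][5]).round(1),"tcp",s["ee_pos"].round(4),"w",round(s["width"],4),"F",s["wrist_force"].round(1),"t",round(s["time_s"],2))
def snap(n,name):
    c=imaging.get_calibration(n); p,D=imaging.grab_frame(n); cv2.imwrite(f"pics/{name}.png",p[:,:,::-1]); np.savez(f"pics/{name}.npz",p=p,D=D,**{k:np.asarray(v) for k,v in c.items()}); return c,p,D
def load(name):
    z=np.load(f"pics/{name}.npz"); c={k:z[k] for k in("vertical_fov","cx","cy","dist","T")}; c["vertical_fov"]=float(c["vertical_fov"]);c["cx"]=float(c["cx"]);c["cy"]=float(c["cy"]); return c,z["p"],z["D"]
E
python3 - <<'E'
from h import *
c,p,D=snap("top","top1")
P=cloud(c,D); print("depth valid",(D>0).mean())
for n,px in dict(blk1=(375,190),blk2=(410,188),crateNW=(276,158),NE=(331,158),SW=(276,212),SE=(331,212),bailL=(285,239),bailR=(321,239),lidbar=(473,205),hook=(472,232),kn1=(464,182),kn2=(483,183),piTip=(160,243),pinhead=(218,237),table=(360,300),rim=(303,160), knL=(283,154),knR=(323,153),knM=(303,154)).items():
    print(n,withdepth(c,[px],D)[0].round(3),plane(c,[px],0)[0].round(3))
E
```

```text
depth valid 0.99608203125
blk1 [ 0.575 -0.091  0.049] [ 0.583 -0.097  0.   ]
blk2 [ 0.58  -0.193  0.055] [ 0.589 -0.203  0.   ]
crateNW [ 0.683  0.203 -0.006] [0.682 0.203 0.   ]
NE [0.681 0.036 0.003] [0.682 0.035 0.   ]
SW [0.509 0.196 0.076] [0.517 0.201 0.   ]
SE [0.509 0.039 0.066] [0.516 0.037 0.   ]
bailL [0.433 0.171 0.06 ] [0.436 0.174 0.   ]
bailR [0.432 0.068 0.059] [0.436 0.067 0.   ]
lidbar [ 0.529 -0.378  0.057] [ 0.536 -0.397  0.   ]
hook [ 0.452 -0.38   0.031] [ 0.454 -0.39   0.   ]
kn1 [ 0.603 -0.364  0.024] [ 0.607 -0.372  0.   ]
kn2 [ 0.599 -0.421  0.029] [ 0.604 -0.431  0.   ]
piTip [0.423 0.546 0.016] [0.424 0.551 0.   ]
pinhead [0.441 0.371 0.018] [0.442 0.375 0.   ]
table [ 0.256 -0.046  0.012] [ 0.255 -0.047  0.   ]
rim [0.658 0.119 0.079] [0.676 0.121 0.   ]
knL [0.674 0.176 0.09 ] [0.694 0.182 0.   ]
knR [0.675 0.062 0.097] [0.697 0.06  0.   ]
knM [0.672 0.119 0.095] [0.694 0.121 0.   ]
```

```bash
python3 -c "
from h import *
go([0.5,-0.10,0.30],-90)"
```

```text
shift [ -67.6  451.2 -362.4] turn 16.4 alt -163.6 curyaw -73.56 q6 -4.9 tcp [ 0.1697 -0.5751  0.2319] w 0.0928 F [-0.2  0.   0.2] t 0.2
```

carry_out(targets=[-68, 451, -362, 16.4, -68, 451, -362, 16.4, -68, 451, -362, 16.4, -68, 451, -362, 16.4, -68, 451, -362, 16.4, -68, 451, -362, 16.4, -68, 451, -362, 16.4, -68, 451, -362, 16.4, -68, 451, -362, 16.4, -68, 451, -362, 16.4])

```text
time_s: 1.03
ee_pos: [0.4065, -0.2338, 0.2814]
ee_rot: [[0.0, 1.0, 0.0], [0.001, 0.0, -1.0], [-1.0, 0.0, -0.001]]
wrist_force: [1.4, -1.3, 0.1]
width: 0.0931
```

```bash
python3 -c "
from h import *
go([0.5,-0.10,0.30],-90)"
```

```text
shift [ -18.4   93.5 -133.7] turn 0.0 alt -180.0 curyaw -89.98 q6 53.8 tcp [ 0.4065 -0.2338  0.2814] w 0.0931 F [ 1.4 -1.3  0.1] t 1.03
```

carry_out(targets=[-18, 94, -134, 0, -18, 94, -134, 0, -18, 94, -134, 0, -18, 94, -134, 0, -18, 94, -134, 0, -18, 94, -134, 0])

```text
time_s: 1.53
ee_pos: [0.5013, -0.0977, 0.2995]
ee_rot: [[-0.0, 1.0, 0.005], [0.001, 0.005, -1.0], [-1.0, -0.0, -0.001]]
wrist_force: [-1.4, -0.2, -0.3]
width: 0.093
```

```bash
python3 -c "
from h import *
snap('wrist','w1'); snap('top','t2')
go([0.5,-0.10,0.30],-90)"
```

```text
shift [-0.8 -0.1 -0. ] turn 0.0 alt -180.0 curyaw -89.96 q6 72.9 tcp [ 0.5001 -0.1     0.2992] w 0.0926 F [ 0.2 -0.6 -1.2] t 1.63
```

View pics/w1.png

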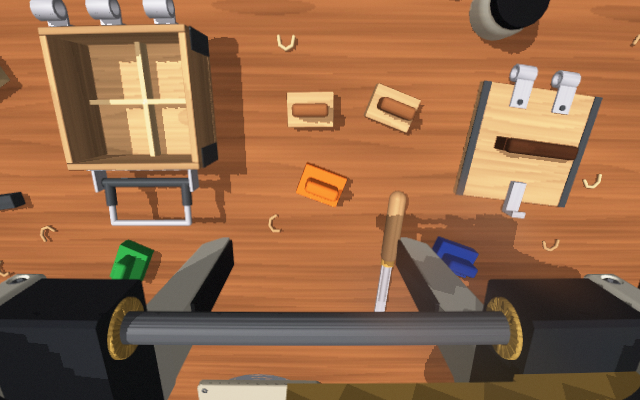

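View pics/t2.png

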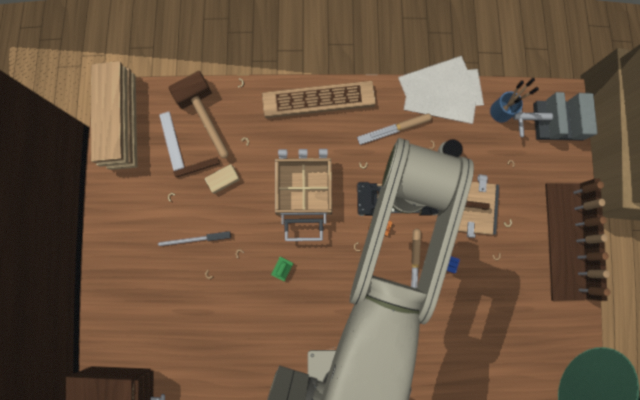

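Run:
```python
from h import *
c,p,D=load("w1"); P=cloud(c,D)
print("table z std",np.nanmedian(P[200:240,250:280,2]),np.nanstd(P[200:240,250:280,2]))
for n,(u0,u1,v0,v1) in dict(b1=(278,342,82,138),b2=(358,428,76,142)).items():
    q=P[v0:v1,u0:u1].reshape(-1,3)
    for lo,hi in((0.014,0.03),(0.042,0.062)):
        m=q[(q[:,2]>lo)&(q[:,2]<hi)]
        r=cv2.minAreaRect((m[:,:2]*1000).astype(np.float32)); print(n,lo,len(m),np.median(m[:,2]).round(4),r, m.mean(0).round(4))
hsv=cv2.cvtColor(p,cv2.COLOR_RGB2HSV)
for px in [(295,98),(330,120),(310,112),(350,130),(372,95),(410,122),(300,140)]: print(px,p[px[1],px[0]],hsv[px[1],px[0]])
```

```text
table z std -0.0007194340994533532 0.0017426814826058774
b1 0.014 1195 0.0215 ((572.8738403320312, -90.68760681152344), (43.823097229003906, 60.007328033447266), 0.2662021219730377) [ 0.5737 -0.0909  0.0215]
b1 0.042 470 0.0511 ((572.5729370117188, -90.39875030517578), (15.280287742614746, 42.37366485595703), 0.2913210391998291) [ 0.5731 -0.0903  0.051 ]
b2 0.014 1133 0.0216 ((575.7667236328125, -197.3584747314453), (60.71056365966797, 44.50339889526367), 69.7884750366211) [ 0.5766 -0.1937  0.0216]
b2 0.042 506 0.0512 ((575.732666015625, -197.44427490234375), (44.672637939453125, 16.271669387817383), 69.7326431274414) [ 0.5759 -0.1961  0.0508]
(295, 98) [247 215 153] [ 20  97 247]
(330, 120) [182 137  95] [ 14 122 182]
(310, 112) [182 111  66] [ 12 163 182]
(350, 130) [181 112  66] [ 12 162 181]
(372, 95) [137 103  69] [ 15 127 137]
(410, 122) [167 124  83] [ 15 128 167]
(300, 140) [183 113  65] [ 12 164 183]
```

Run:
```python
from h import *
c,p,D=load("w1"); P=cloud(c,D)
def rect(box,lo,hi,name):
    u0,u1,v0,v1=box; q=P[v0:v1,u0:u1].reshape(-1,3); m=q[(q[:,2]>lo)&(q[:,2]<hi)]
    # drop outliers
    r=cv2.minAreaRect((m[:,:2]*1000).astype(np.float32)); print(name,len(m),np.median(m[:,2]).round(4),np.round(r[0],1),np.round(r[1],1),round(r[2],2)); return m
rect((30,225,20,172),.072,.084,"rim")
rect((30,225,0,22),.088,.1,"knuckles")
rect((90,210,195,230),.045,.062,"bailbar")
rect((485,590,125,170),.05,.075,"lidhandle")
rect((455,605,70,212),.013,.03,"lidplate")
rect((500,530,60,90),.02,.04,"kn1");rect((548,585,60,95),.02,.04,"kn2")
rect((500,530,180,225),.02,.06,"hook")
```

```text
rim 4930 0.077 [586.3 120.4] [161.7 162.3] 0.02
knuckles 1243 0.093 [674.3 121.5] [ 16.7 140.8] 0.18
bailbar 907 0.0571 [447.  119.3] [ 42.2 111.8] 0.21
lidhandle 1007 0.0543 [ 529.2 -382.1] [89.8 18.3] 83.97
lidplate 13118 0.0191 [ 531.8 -384. ] [164.  193.8] 83.45
kn1 304 0.0219 [ 614.8 -352.4] [27.7 36. ] 0.93
kn2 404 0.0222 [ 609.4 -416.3] [26.9 34.6] 0.62
hook 626 0.0287 [ 459.2 -379.1] [46.9 40.1] 8.55
```

```bash
python3 -c "
from h import *
go([0.573,-0.0905,0.12],0)"
```

```text
shift [179.1  73.   -9.4] turn -90.0 alt 90.0 curyaw -89.96 q6 72.9 tcp [ 0.5001 -0.1     0.2992] w 0.0926 F [ 0.2 -0.6 -1.2] t 1.63
```

carry_out(targets=[179, 73, -9.4, -90, 179, 73, -9.4, -90, 179, 73, -9.4, -90, 179, 73, -9.4, -90, 179, 73, -9.4, -90, 179, 73, -9.4, -90, 179, 73, -9.4, -90, 179, 73, -9.4, -90, 179, 73, -9.4, -90, 179, 73, -9.4, -90], jaw=0.55)

```text
time_s: 2.47
ee_pos: [0.5719, -0.0926, 0.1197]
ee_rot: [[-0.002, 0.312, 0.95], [0.001, 0.95, -0.312], [-1.0, 0.0, -0.002]]
wrist_force: [-1.1, -0.0, -0.3]
width: 0.0417
```

```bash
python3 -c "
from h import *
go([0.573,-0.0905,0.12],0)
go([0.573,-0.0905,0.039],0)"
```

```text
shift [-0.3  2.3  0.3] turn -18.2 alt 161.8 curyaw -18.18 q6 3.9 tcp [ 0.5719 -0.0926  0.1197] w 0.0417 F [-1.1 -0.  -0.3] t 2.47
shift [80.7  2.3  0.5] turn -18.2 alt 161.8 curyaw -18.18 q6 3.9 tcp [ 0.5719 -0.0926  0.1197] w 0.0417 F [-1.1 -0.  -0.3] t 2.47
```

carry_out(targets=[0, 2, 0, -18.2, 0, 2, 0, -18.2, 0, 2, 0, -18.2, 20, 2.3, 0.4, -18.2, 50, 2.3, 0.4, -18.2, 70, 2.3, 0.5, -18.2, 80.5, 2.3, 0.5, -18.2, 80.5, 2.3, 0.5, -18.2])

```text
time_s: 3.13
ee_pos: [0.5719, -0.0921, 0.0379]
ee_rot: [[-0.003, 0.002, 1.0], [0.001, 1.0, -0.002], [-1.0, 0.001, -0.003]]
wrist_force: [-0.4, -0.1, 0.3]
width: 0.042
```

carry_out(targets=[0, 0, 0, 0, 0, 0, 0, 0, 0, 0, 0, 0, 0, 0, 0, 0, 0, 0, 0, 0], jaw=1, squeeze=30)

```text
time_s: 3.55
ee_pos: [0.5722, -0.0924, 0.0384]
ee_rot: [[-0.002, 0.002, 1.0], [0.001, 1.0, -0.002], [-1.0, 0.001, -0.002]]
wrist_force: [-0.6, -1.5, 0.7]
width: 0.016
```

```bash
python3 -c "
from h import *
go([0.552,0.083,0.2],0)"
```

```text
shift [-161.4  175.5  -21. ] turn -0.1 alt 179.9 curyaw -0.13 q6 -14.1 tcp [ 0.5722 -0.0924  0.0384] w 0.016 F [-0.6 -1.5  0.7] t 3.55
```

carry_out(targets=[-40, 0, 0, 0, -80, 0, 0, 0, -120, 30, -4, 0, -135, 70, -8, 0, -135, 110, -14, 0, -135, 150, -21, 0, -135, 173.5, -21, 0, -135, 173.5, -21, 0])

```text
time_s: 4.22
ee_pos: [0.5512, 0.0864, 0.1741]
ee_rot: [[-0.002, -0.002, 1.0], [0.003, 1.0, 0.002], [-1.0, 0.003, -0.002]]
wrist_force: [0.3, -0.3, -0.6]
width: 0.0157
```

```bash
python3 -c "
from h import *
c,p,D=snap('wrist','w2')
go([0.551,0.081,0.047],0)"
```

```text
shift [126.8  -3.   -0.3] turn 0.1 alt -179.9 curyaw 0.12 q6 3.2 tcp [0.5515 0.0839 0.1738] w 0.0162 F [ 0.1  0.5 -0.7] t 4.27
```

View pics/w2.png

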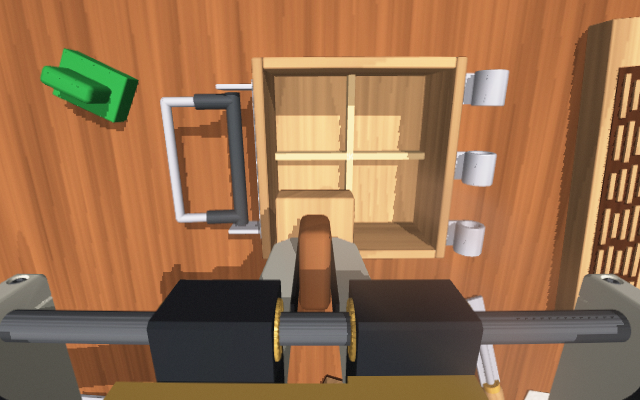

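Run:
```python
from h import *
c,p,D=load("w2"); P=cloud(c,D)
q=P[50:258,245:475].reshape(-1,3); m=q[(q[:,2]>.073)&(q[:,2]<.083)]
print(len(m),np.median(m[:,2]))
for lo,hi in((.135,.18),):
    k=m[(m[:,1]>lo)&(m[:,1]<hi)]
    print("x pct",np.percentile(k[:,0],[0.5,2,98,99.5]).round(4))
    f=k[k[:,0]<.585,0]; b=k[k[:,0]>.585,0]; print("front wall",np.percentile(f,[2,50,98]).round(4),"back",np.percentile(b,[2,50,98]).round(4))
k=m[(m[:,0]>.53)&(m[:,0]<.63)]; t=k[k[:,1]>.15]; print("left wall y",np.percentile(t[:,1],[2,50,98]).round(4))
# knuckles
for box in ((470,512,65,108),(458,500,148,188),(452,490,218,258)):
    u0,u1,v0,v1=box; q=P[v0:v1,u0:u1].reshape(-1,3); z=q[q[:,2]>.084]; print("kn",np.percentile(z[:,0],[2,50,98]).round(4),np.percentile(z[:,1],[2,50,98]).round(4),np.nanmax(z[:,2]).round(4), len(z))
# ray-cast of edges at z=.078
print(plane(c,[(254,150),(467,150),(360,57),(262,150),(457,150),(360,68)],.078).round(4))
```

```text
8457 0.07727695334086587
x pct [0.5051 0.5055 0.6667 0.6678]
front wall [0.5052 0.5094 0.513 ] back [0.6526 0.6568 0.6675]
left wall y [0.1926 0.1965 0.2008]
kn [0.6648 0.6718 0.6842] [0.1678 0.1798 0.1909] 0.0964 1158
kn [0.6654 0.6725 0.6849] [0.1098 0.1217 0.1332] 0.0969 979
kn [0.6656 0.6729 0.6854] [0.0525 0.0649 0.0757] 0.096 839
[[0.504  0.1334 0.078 ]
 [0.6685 0.1341 0.078 ]
 [0.5829 0.2    0.078 ]
 [0.5102 0.1334 0.078 ]
 [0.6607 0.134  0.078 ]
 [0.5832 0.1926 0.078 ]]
```

carry_out(targets=[0, -3, -2, 0, 30, -3, -2.3, 0, 60, -3, -2.3, 0, 90, -3, -2.3, 0, 110, -3, -2.3, 0, 120, -3, -2.3, 0, 126, -3, -2.3, 0, 126, -3, -2.3, 0])

```text
time_s: 4.93
ee_pos: [0.5485, 0.0798, 0.0476]
ee_rot: [[-0.004, -0.001, 1.0], [0.001, 1.0, 0.001], [-1.0, 0.001, -0.004]]
wrist_force: [0.8, 1.0, -1.0]
width: 0.0157
```

carry_out(targets=[0, 0, 0, 0, 0, 0, 0, 0, 0, 0, 0, 0, -20, 0, 0, 0, -60, 0, 0, 0, -100, 0, 0, 0, -130, 0, 0, 0], jaw=0.68)

```text
time_s: 5.52
ee_pos: [0.55, 0.0798, 0.1817]
ee_rot: [[0.0, -0.001, 1.0], [0.001, 1.0, 0.001], [-1.0, 0.001, 0.0]]
wrist_force: [-0.1, 0.6, 1.6]
width: 0.0298
```

```bash
python3 -c "
from h import *
c,p,D=snap('wrist','w3')
go([0.4,0,0.2],-20.2)"
```

```text
shift [ -13.   -79.8 -153.3] turn 20.3 alt -159.7 curyaw 0.07 q6 2.9 tcp [0.5533 0.08   0.1886] w 0.0295 F [ 1.7 -1.1  5. ] t 5.57
```

View pics/w3.png

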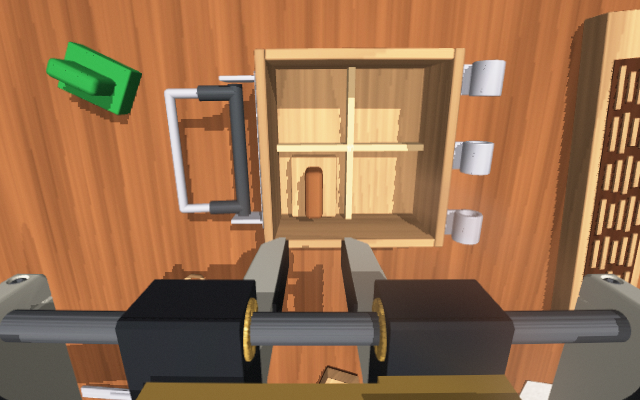

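```bash
python3 -c "
from h import *
go([0.56,-0.25,0.18],-20.2)"
```

```text
shift [   8.2 -330.     6.2] turn 20.3 alt -159.7 curyaw 0.07 q6 2.9 tcp [0.5533 0.08   0.1886] w 0.0295 F [ 1.7 -1.1  5. ] t 5.57
```

carry_out(targets=[8, -330, 6, 20.3, 8, -330, 6, 20.3, 8, -330, 6, 20.3, 8, -330, 6, 20.3, 8, -330, 6, 20.3, 8, -330, 6, 20.3, 8, -330, 6, 20.3, 8, -330, 6, 20.3, 8, -330, 6, 20.3, 8, -330, 6, 20.3])

```text
time_s: 6.4
ee_pos: [0.5596, -0.2524, 0.1805]
ee_rot: [[0.01, 0.349, 0.937], [0.001, 0.937, -0.349], [-1.0, 0.004, 0.009]]
wrist_force: [0.1, 0.0, -0.1]
width: 0.0297
```

Run:
```python
from h import *
c,p,D=snap('wrist','w4'); P=cloud(c,D)
q=P[0:235].reshape(-1,3); q=q[(abs(q[:,0]-.5757)<.07)&(abs(q[:,1]+.197)<.05)]
m=q[(q[:,2]>.042)&(q[:,2]<.062)]
r=cv2.minAreaRect((m[:,:2]*1000).astype(np.float32)); print(len(m),np.median(m[:,2]),r)
go([0.5757,-0.1974,0.039],-20.2)
```

```text
939 0.05115666697102361 ((575.7285766601562, -197.1877899169922), (42.662662506103516, 15.914684295654297), 69.42938995361328)
shift [141.6  54.8  -4.8] turn -0.1 alt 179.9 curyaw -20.34 q6 -8.8 tcp [ 0.5597 -0.2507  0.1803] w 0.0303 F [-0.5 -0.2  1.3] t 6.45
```

View pics/w4.png

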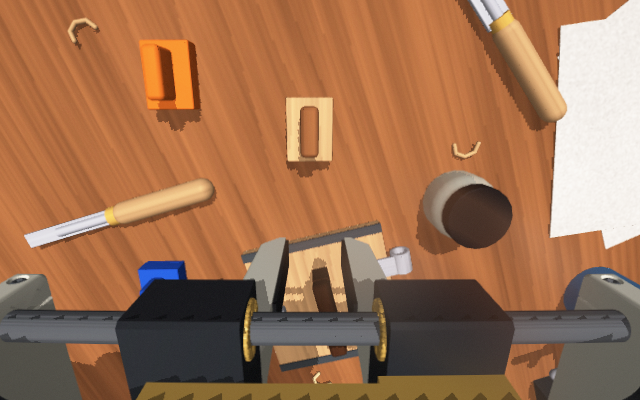

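carry_out(targets=[30, 30, -3, 0, 60, 54.5, -4.8, 0, 100, 54.5, -4.8, 0, 130, 54.5, -4.8, 0, 141.5, 54.5, -4.8, 0, 141.5, 54.5, -4.8, 0, 141.5, 54.5, -4.8, 0], jaw=0.6)

```text
time_s: 7.03
ee_pos: [0.5761, -0.1964, 0.0397]
ee_rot: [[0.01, 0.346, 0.938], [0.002, 0.938, -0.346], [-1.0, 0.005, 0.009]]
wrist_force: [0.5, -0.1, -0.0]
width: 0.0372
```

carry_out(targets=[0, 0, 0, 0, 0, 0, 0, 0, 0, 0, 0, 0, 0, 0, 0, 0, 0, 0, 0, 0], jaw=1)

```text
time_s: 7.45
ee_pos: [0.5765, -0.1964, 0.0404]
ee_rot: [[0.011, 0.346, 0.938], [0.001, 0.938, -0.346], [-1.0, 0.005, 0.01]]
wrist_force: [0.5, 1.1, 3.1]
width: 0.0156
```

```bash
python3 -c "
from h import *
go([0.617,0.083,0.174],0)"
```

```text
shift [-132.7  276.9  -57.4] turn -20.2 alt 159.8 curyaw -20.24 q6 -3.7 tcp [ 0.5765 -0.1964  0.0404] w 0.0156 F [0.5 1.1 3.1] t 7.45
```

carry_out(targets=[-40, 0, 0, 0, -80, 0, 0, 0, -115, 30, -6, -7, -133, 70, -15, -14, -133, 110, -23, -20.7, -133, 150, -31, -20.7, -133, 190, -40, -20.7, -133, 230, -48, -20.7, -133, 270, -57, -20.7, -133, 277, -57.4, -20.7])

```text
time_s: 8.28
ee_pos: [0.6167, 0.0891, 0.1742]
ee_rot: [[0.011, -0.012, 1.0], [0.004, 1.0, 0.012], [-1.0, 0.004, 0.011]]
wrist_force: [-0.2, -0.2, -0.4]
width: 0.0159
```

```bash
python3 -c "
from h import *
c,p,D=snap('wrist','w5')
go([0.617,0.083,0.050],0.5)"
```

```text
shift [124.   -5.7  -1.3] turn 0.2 alt -179.8 curyaw 0.72 q6 2.6 tcp [0.6169 0.0883 0.174 ] w 0.0156 F [-0.6 -0.2  0.2] t 8.33
```

View pics/w5.png

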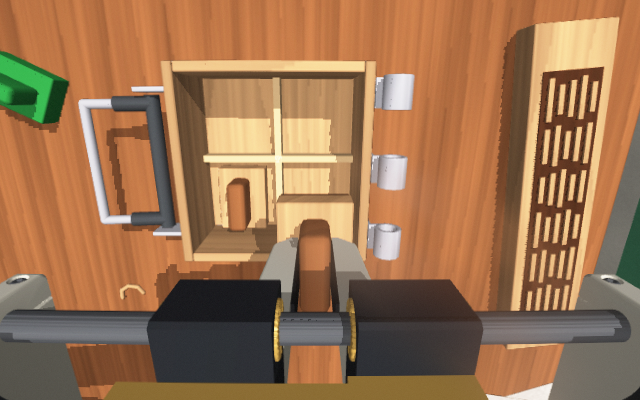

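carry_out(targets=[0, -4.7, 0, 0, 30, -4.7, -0.3, 0, 60, -4.7, -0.6, 0, 90, -4.7, -0.9, 0, 110, -4.7, -1.1, 0, 120, -4.7, -1.3, 0, 125, -4.7, -1.3, 0, 125, -4.7, -1.3, 0])

```text
time_s: 9.0
ee_pos: [0.617, 0.0823, 0.0493]
ee_rot: [[0.01, -0.011, 1.0], [0.003, 1.0, 0.011], [-1.0, 0.003, 0.01]]
wrist_force: [-0.1, 0.4, -0.6]
width: 0.0156
```

carry_out(targets=[0, 0, 0, 0, 0, 0, 0, 0, 0, 0, 0, 0, -20, 0, 0, 0, -60, 0, 0, 0, -100, 0, 0, 0, -130, -40, 0, 0, -150, -80, 0, 0], jaw=0.68)

```text
time_s: 9.67
ee_pos: [0.6178, 0.0129, 0.1986]
ee_rot: [[0.016, -0.015, 1.0], [0.003, 1.0, 0.015], [-1.0, 0.003, 0.016]]
wrist_force: [1.0, -0.8, -0.8]
width: 0.0297
```

Run:
```python
from h import *
c,p,D=snap('wrist','w6'); snap('top','t3'); P=cloud(c,D)
q=P[0:240].reshape(-1,3)
for cx in (.549,.617):
    m=q[(abs(q[:,0]-cx)<.03)&(abs(q[:,1]-.083)<.034)]; k=m[(m[:,2]>.052)&(m[:,2]<.068)]
    r=cv2.minAreaRect((k[:,:2]*1000).astype(np.float32)); print(len(k),np.median(k[:,2]),r)
go([0.5292,-0.3821,0.15],-6)
```

```text
947 0.05900063711890202 ((548.8265380859375, 81.79696655273438), (16.435806274414062, 44.17374801635742), 0.8031923770904541)
881 0.05920120536786877 ((617.5982666015625, 80.58784484863281), (15.94282054901123, 43.52399444580078), 1.4381150007247925)
shift [  48.3 -388.5  -94. ] turn 6.4 alt -173.6 curyaw 0.44 q6 -4.6 tcp [0.6193 0.0071 0.2001] w 0.0295 F [ 0.5  0.2 -0.6] t 9.77
```

View pics/w6.png

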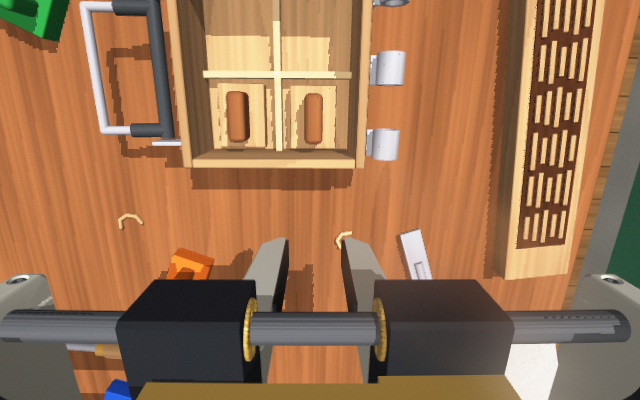

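View pics/t3.png

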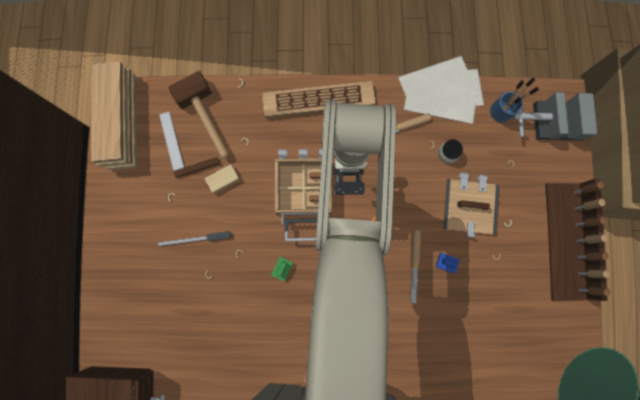

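carry_out(targets=[10, -390, -94, 6.4, 10, -390, -94, 6.4, 10, -390, -94, 6.4, 10, -390, -94, 6.4, 10, -390, -94, 6.4, 10, -390, -94, 6.4, 10, -390, -94, 6.4, 10, -390, -94, 6.4, 10, -390, -94, 6.4, 10, -460, -90, 6.4], jaw=0.55)

```text
time_s: 10.6
ee_pos: [0.5328, -0.3974, 0.1883]
ee_rot: [[0.019, 0.104, 0.994], [0.0, 0.995, -0.104], [-1.0, 0.002, 0.019]]
wrist_force: [0.7, 0.8, -0.1]
width: 0.0418
```

Run:
```python
from h import *
go([0.5292,-0.47,0.19],-6)
```

```text
shift [ -1.8 -72.6   4.1] turn 0.0 alt -180.0 curyaw -5.99 q6 -35.6 tcp [ 0.5328 -0.3974  0.1883] w 0.0418 F [ 0.7  0.8 -0.1] t 10.6
```

carry_out(targets=[-2, -40, 2, 0, -2, -66, 4, 0, -2, -66, 4, 0, -2, -66, 4, 0, -2, -66, 4, 0])

```text
time_s: 11.02
ee_pos: [0.5299, -0.4626, 0.1895]
ee_rot: [[0.019, 0.104, 0.994], [0.002, 0.995, -0.104], [-1.0, 0.004, 0.018]]
wrist_force: [-0.6, 0.6, 0.2]
width: 0.0421
```

Run:
```python
from h import *
s=status.observe(); print(s['ee_rot'][:,0].round(4))
c,p,D=snap('wrist','w7'); P=cloud(c,D)
s=status.observe(); print(s['ee_rot'][:,0].round(4))
q=P[0:235].reshape(-1,3); q=q[(abs(q[:,0]-.5292)<.04)&(abs(q[:,1]+.382)<.07)]
k=q[(q[:,2]>.047)&(q[:,2]<.066)]
r=cv2.minAreaRect((k[:,:2]*1000).astype(np.float32)); print(len(k),np.median(k[:,2]),r)
go([0.5292,-0.382,0.15],-6)
```

```text
[ 0.0187  0.0017 -0.9998]
[ 0.0189  0.0013 -0.9998]
2236 0.05420224674324328 ((528.5560913085938, -383.1724853515625), (89.62625122070312, 18.021257400512695), 83.54096984863281)
shift [ 39.9  79.4 -10. ] turn 0.1 alt -179.9 curyaw -5.94 q6 -39.8 tcp [ 0.5302 -0.4621  0.1898] w 0.0418 F [0.2 0.5 0.4] t 11.07
```

View pics/w7.png

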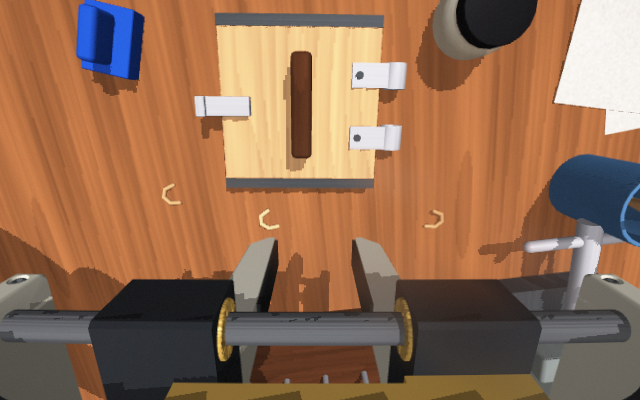

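Run:
```python
from h import *
go([0.5286,-0.383,0.042],-6.45)
```

```text
shift [147.9  78.  -12.5] turn 0.5 alt -179.5 curyaw -5.94 q6 -39.8 tcp [ 0.5302 -0.4621  0.1898] w 0.0418 F [0.2 0.5 0.4] t 11.07
```

carry_out(targets=[20, 40, -10, 0.5, 50, 78, -10.5, 0.5, 80, 78, -11, 0.5, 110, 78, -11.8, 0.5, 130, 78, -12.3, 0.5, 140, 78, -12.5, 0.5, 147.5, 78, -12.5, 0.5, 147.5, 78, -12.5, 0.5, 147.5, 78, -12.5, 0.5])

```text
time_s: 11.82
ee_pos: [0.5294, -0.3833, 0.0437]
ee_rot: [[0.02, 0.112, 0.994], [0.0, 0.994, -0.112], [-1.0, 0.003, 0.02]]
wrist_force: [-0.3, -1.0, 0.1]
width: 0.0419
```

Run:
```python
from h import *
go([0.5286,-0.383,0.042],-6.45)
```

```text
shift [ 1.7  0.2 -0.9] turn 0.0 alt -180.0 curyaw -6.42 q6 -34.7 tcp [ 0.5294 -0.3833  0.0437] w 0.0419 F [-0.3 -1.   0.1] t 11.82
```

carry_out(targets=[0, 0, 0, 0, 0, 0, 0, 0, 0, 0, 0, 0, 0, 0, 0, 0, 0, 0, 0, 0], jaw=1, squeeze=55)

```text
time_s: 12.23
ee_pos: [0.5297, -0.3838, 0.0446]
ee_rot: [[0.021, 0.112, 0.993], [-0.001, 0.994, -0.112], [-1.0, 0.002, 0.021]]
wrist_force: [-1.2, -0.8, 5.1]
width: 0.0175
```

Run:
```python
from h import *
go([0.5286,-0.383,0.042],-6.45)
```

```text
shift [ 2.6  0.7 -1.3] turn 0.0 alt -180.0 curyaw -6.43 q6 -34.7 tcp [ 0.5297 -0.3838  0.0446] w 0.0175 F [-1.2 -0.8  5.1] t 12.23
```

Run:
```python
from h import *
go([0.587,0.1197,0.19],0.5)
```

```text
shift [-144.4  507.     3.5] turn -6.9 alt 173.1 curyaw -6.43 q6 -34.7 tcp [ 0.5297 -0.3838  0.0446] w 0.0175 F [-1.2 -0.8  5.1] t 12.23
```

carry_out(targets=[-20, 0, 0, 0, -50, 0, 0, 0, -80, 0, 0, 0, -110, 0, 0, 0, -140, 0, 0, 0, -155, 0, 0, 0, -155, 0, 0, 0])

```text
time_s: 12.82
ee_pos: [0.5281, -0.3852, 0.2046]
ee_rot: [[0.026, 0.112, 0.993], [-0.005, 0.994, -0.112], [-1.0, -0.002, 0.027]]
wrist_force: [0.4, -1.2, -2.5]
width: 0.0177
```

Run:
```python
from h import *
go([0.587,0.1197,0.19],0.5)
```

```text
shift [ 13.5 508.4   1.6] turn -6.9 alt 173.1 curyaw -6.43 q6 -34.7 tcp [ 0.5281 -0.3852  0.2046] w 0.0177 F [ 0.4 -1.2 -2.5] t 12.82
```

carry_out(targets=[0, 25, 0, 0, 0, 60, 0, 0, 0, 98, 0, -2, 0, 138, 0, -4, 0, 178, 0, -6, 0, 218, 0, -6.9, 0, 258, 0, -6.9, 0, 298, 0, -6.9, 0, 338, 0.5, -6.9, 0, 375, 1, -6.9])

```text
time_s: 13.65
ee_pos: [0.5697, -0.0102, 0.2011]
ee_rot: [[0.023, -0.008, 1.0], [-0.005, 1.0, 0.008], [-1.0, -0.005, 0.023]]
wrist_force: [1.7, 0.2, -3.9]
width: 0.0176
```

Run:
```python
from h import *
go([0.587,0.1197,0.19],0.5)
```

```text
shift [ 10.9 129.8  18.1] turn -0.0 alt 180.0 curyaw 0.48 q6 -6.6 tcp [ 0.5697 -0.0102  0.2011] w 0.0176 F [ 1.7  0.2 -3.9] t 13.65
```

carry_out(targets=[0, 38, 6, 0, 0, 75, 12, 0, 0, 105, 18, 0, 3, 125, 18, 0, 3, 130, 18, 0, 3, 130, 18, 0, 3, 130, 18, 0, 3, 130, 18, 0])

```text
time_s: 14.32
ee_pos: [0.5863, 0.1186, 0.197]
ee_rot: [[0.022, -0.007, 1.0], [-0.005, 1.0, 0.007], [-1.0, -0.005, 0.022]]
wrist_force: [-0.2, -0.8, -4.6]
width: 0.0176
```

Run:
```python
from h import *
s=status.observe(); print(s['ee_rot'][:,0].round(4))
snap('wrist','w8'); snap('scene','s8'); snap('top','t8')
go([0.587,0.1197,0.19],0.5)
```

```text
[ 0.0216 -0.0052 -0.9998]
shift [7.9 1.1 0. ] turn -0.1 alt 179.9 curyaw 0.38 q6 6.5 tcp [0.5868 0.1186 0.1979] w 0.0175 F [ 0.  -0.5 -4.8] t 14.47
```

View pics/w8.png

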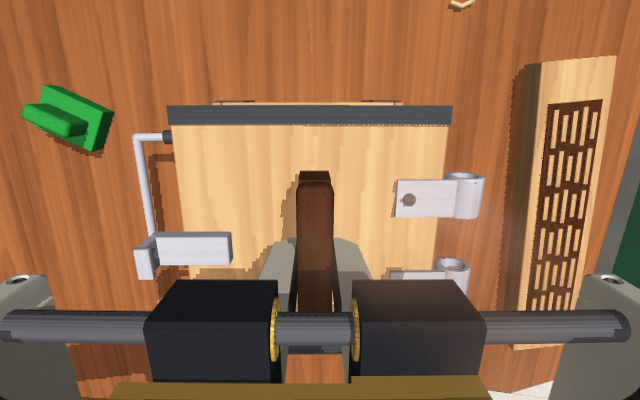

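View pics/s8.png

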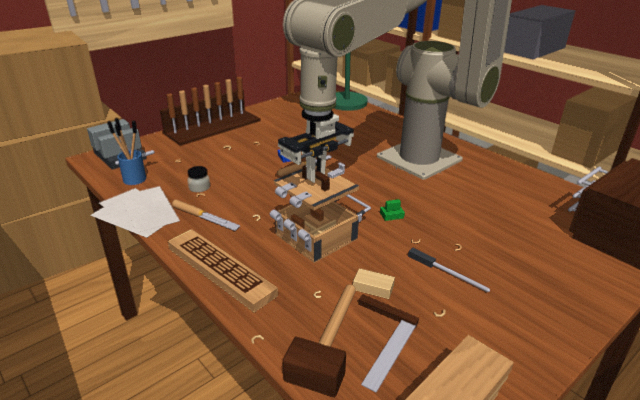

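Run:
```python
from h import *
c,p,D=load('w8'); P=cloud(c,D)
for n,(u0,u1,v0,v1) in dict(plate=(240,380,110,165),edge=(200,430,100,125),kn=(450,484,174,220),hook=(135,235,230,262)).items():
    q=P[v0:v1,u0:u1].reshape(-1,3); q=q[q[:,2]>.14]; print(n,np.percentile(q,[2,50,98],axis=0).round(4).tolist())
q=P[170:235,295:335].reshape(-1,3); q=q[q[:,2]>.19]; print("bar",np.percentile(q,[1,50,99],axis=0).round(4).tolist())
q=P[98:108,205:440].reshape(-1,3); q=q[(q[:,2]<.09)&(q[:,2]>.07)]; print("crate rim visible",len(q),np.percentile(q,[2,50,98],axis=0).round(4).tolist())
```

```text
plate [[0.5468, 0.168, 0.1693], [0.5831, 0.1825, 0.1708], [0.6201, 0.1965, 0.1726]]
edge [[0.5275, 0.1895, 0.1702], [0.5857, 0.1946, 0.1716], [0.645, 0.1995, 0.173]]
kn [[0.6637, 0.1379, 0.159], [0.6728, 0.1512, 0.1748], [0.6833, 0.1604, 0.177]]
hook [[0.4931, 0.1126, 0.1704], [0.514, 0.123, 0.1803], [0.5373, 0.1282, 0.1964]]
bar [[0.5768, 0.1408, 0.1914], [0.5856, 0.1545, 0.206], [0.5944, 0.1647, 0.2078]]
crate rim visible 570 [[0.509, 0.1983, 0.0753], [0.5827, 0.1995, 0.0773], [0.6567, 0.2009, 0.0788]]
```

Run:
```python
from h import *
go([0.5868,0.1197,0.120],0.5)
```

```text
shift [77.8  1.5 -1.8] turn -0.1 alt 179.9 curyaw 0.38 q6 6.5 tcp [0.5868 0.1186 0.1979] w 0.0175 F [ 0.  -0.5 -4.8] t 14.47
```

carry_out(targets=[10, 1.3, -0.2, 0, 25, 1.4, -0.6, 0, 40, 1.4, -0.9, 0, 52, 1.5, -1.2, 0, 62, 1.5, -1.4, 0, 68, 1.5, -1.6, 0, 73, 1.5, -1.7, 0, 77, 1.5, -1.8, 0, 78, 1.5, -1.8, 0])

```text
time_s: 15.22
ee_pos: [0.5867, 0.1197, 0.1194]
ee_rot: [[0.023, -0.007, 1.0], [-0.005, 1.0, 0.007], [-1.0, -0.005, 0.023]]
wrist_force: [0.4, -0.4, -4.0]
width: 0.0175
```

Run:
```python
from h import *
go([0.5868,0.1197,0.1156],0.5)
```

```text
shift [ 3.8  0.  -0. ] turn -0.1 alt 179.9 curyaw 0.38 q6 6.6 tcp [0.5867 0.1197 0.1194] w 0.0175 F [ 0.4 -0.4 -4. ] t 15.22
```

carry_out(targets=[1, 0, 0, 0, 2, 0, 0, 0, 3, 0, 0, 0, 4, 0, 0, 0, 4.3, 0, 0, 0])

```text
time_s: 15.63
ee_pos: [0.5874, 0.1197, 0.1158]
ee_rot: [[0.024, -0.007, 1.0], [-0.005, 1.0, 0.007], [-1.0, -0.005, 0.024]]
wrist_force: [1.3, -0.2, 0.1]
width: 0.0172
```

Run:
```python
from h import *
snap('wrist','w9'); snap('scene','s9')
go([0.5868,0.1197,0.1156],0.5)
```

```text
shift [ 0.3  0.  -0.5] turn -0.1 alt 179.9 curyaw 0.38 q6 6.6 tcp [0.5873 0.1197 0.1159] w 0.0175 F [ 1.  -0.5 -1. ] t 15.73
```

View pics/w9.png

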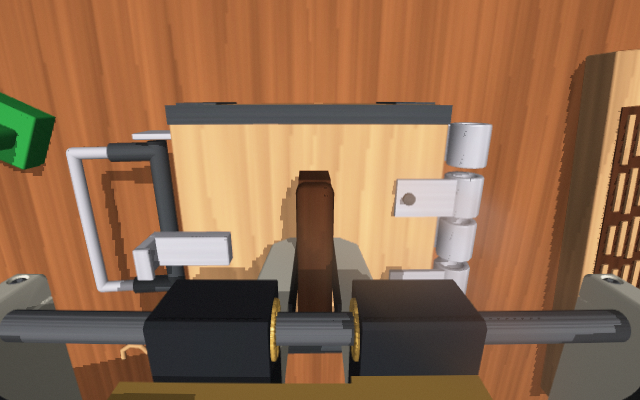

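carry_out(targets=[0, 0, 0, 0, 0, 0, 0, 0, 0, 0, 0, 0, -15, 0, 0, 0, -45, -20, 0, 0, -80, -50, 0, 0, -110, -85, 0, 0, -110, -100, 0, 0, -110, -100, 0, 0, -110, -100, 0, 0], jaw=0.55)

```text
time_s: 16.57
ee_pos: [0.5859, 0.0192, 0.2273]
ee_rot: [[0.026, -0.004, 1.0], [-0.005, 1.0, 0.004], [-1.0, -0.005, 0.026]]
wrist_force: [-0.1, 0.8, -0.1]
width: 0.0418
```

Run:
```python
from h import *
s=status.observe(); print(s['ee_rot'][:,0].round(4))
c,p,D=snap('wrist','w10'); snap('top','t10')
P=cloud(c,D)
go([0.5868,0.1197,0.1156],0.5)
```

```text
[ 0.0259 -0.0047 -0.9997]
shift [1.094e+02 9.940e+01 1.000e-01] turn -0.1 alt 179.9 curyaw 0.38 q6 -3.2 tcp [0.5849 0.0208 0.2254] w 0.042 F [ 0.1  0.8 -0.4] t 16.67
```

View pics/w10.png

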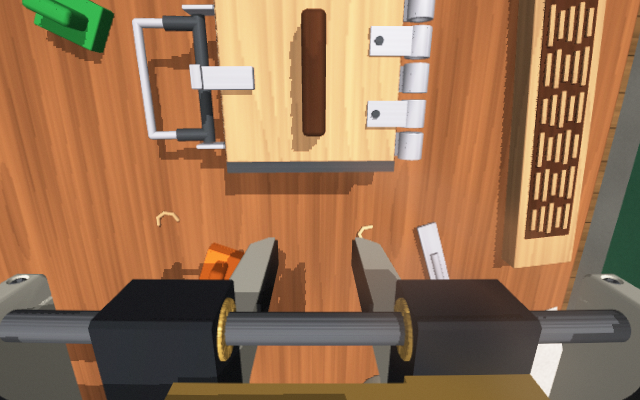

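View pics/t10.png

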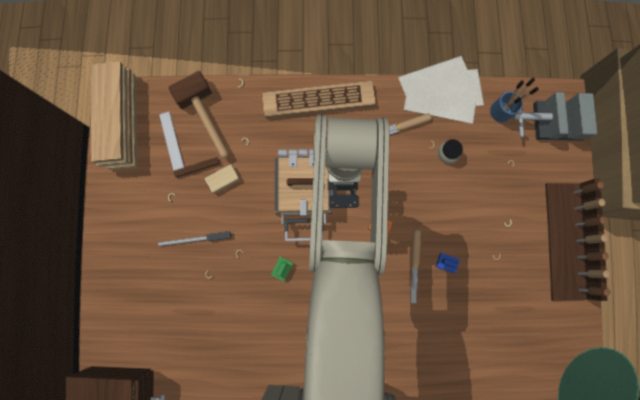

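Run:
```python
from h import *
c,p,D=load('w10'); P=cloud(c,D)
for n,(u0,u1,v0,v1) in dict(c1=(398,432,62,93),l1=(408,432,26,55),l2=(405,430,100,128),c2=(396,424,134,160),hookside=(225,250,68,88),plate_f=(235,290,95,155),plate_b=(335,390,130,155)).items():
    q=P[v0:v1,u0:u1].reshape(-1,3); q=q[q[:,2]>.07]; t=q[q[:,2]>.090] if n[0] in'cl' else q
    print(n,np.percentile(q,[2,50,98],axis=0).round(4).tolist(),"hi x",np.median(t[:,0]).round(4), t[:,2].max().round(4))
q=P[20:160,225:395].reshape(-1,3); q=q[(abs(q[:,2]-.09)<.006)&(q[:,1]<.15)&(q[:,1]>.05)&(q[:,0]<.64)]
A=np.c_[q[:,:2]-[.583,.12],np.ones(len(q))]; print("plane",np.linalg.lstsq(A,q[:,2],rcond=None)[0].round(4))
# bar
q=P[5:140,295:330].reshape(-1,3); q=q[q[:,2]>.115]; print("bar",cv2.minAreaRect((q[:,:2]*1000).astype(np.float32)),np.median(q[:,2]))
```

```text
c1 [[0.6597, 0.1097, 0.0738], [0.6713, 0.1217, 0.092], [0.6846, 0.1328, 0.0952]] hi x 0.6746 0.0966
l1 [[0.6647, 0.1397, 0.0895], [0.6738, 0.1506, 0.0932], [0.6846, 0.1606, 0.0952]] hi x 0.6735 0.0961
l2 [[0.6672, 0.0805, 0.0894], [0.6752, 0.0923, 0.0933], [0.6853, 0.1031, 0.0952]] hi x 0.6749 0.0961
c2 [[0.6661, 0.0522, 0.0745], [0.6732, 0.0633, 0.0926], [0.6859, 0.0742, 0.0954]] hi x 0.6754 0.0965
hookside [[0.5159, 0.1125, 0.098], [0.5256, 0.1198, 0.0995], [0.5353, 0.127, 0.101]] hi x 0.5256 0.1015
plate_f [[0.5199, 0.0567, 0.0881], [0.5429, 0.0822, 0.0896], [0.566, 0.1057, 0.0911]] hi x 0.5429 0.0918
plate_b [[0.608, 0.056, 0.0884], [0.6315, 0.0668, 0.0897], [0.6553, 0.0773, 0.0912]] hi x 0.6315 0.0921
plane [ 0.0032 -0.0023  0.0896]
bar ((586.9678344726562, 120.4397201538086), (18.06538963317871, 90.19991302490234), 0.40748050808906555) 0.12521106700758103
```

Run:
```python
from h import *
go([0.44,0.31,0.20],5.9)
```

```text
shift [  20.9  290.3 -143.5] turn -5.5 alt 174.5 curyaw 0.38 q6 -3.2 tcp [0.5849 0.0208 0.2254] w 0.042 F [ 0.1  0.8 -0.4] t 16.67
```

carry_out(targets=[0, 35, -18, 0, 0, 70, -36, 0, 0, 108, -54, -1, 0, 145, -72, -3, 0, 182, -90, -5.5, 0, 218, -108, -5.5, 0, 255, -126, -5.5, 21, 290, -143.5, -5.5, 21, 290, -143.5, -5.5, 21, 290, -143.5, -5.5])

```text
time_s: 17.5
ee_pos: [0.4367, 0.3118, 0.197]
ee_rot: [[0.018, -0.108, 0.994], [-0.006, 0.994, 0.108], [-1.0, -0.008, 0.017]]
wrist_force: [-0.3, -0.6, -0.4]
width: 0.0417
```

Run:
```python
from h import *
s=status.observe(); print(s['ee_rot'][:,0].round(4))
c,p,D=snap('wrist','w11'); P=cloud(c,D)
go([0.44,0.31,0.2],5.9)
q=P[0:235].reshape(-1,3); q=q[(abs(q[:,0]-.43)<.06)&(q[:,1]>.30)]
k=q[(q[:,2]>.013)&(q[:,2]<.03)]
r=cv2.minAreaRect((k[:,:2]*1000).astype(np.float32)); print(len(k),np.median(k[:,2]),r)
k=q[(q[:,2]>.006)&(q[:,2]<.03)]
r=cv2.minAreaRect((k[:,:2]*1000).astype(np.float32)); print(len(k),np.median(k[:,2]),r)
```

```text
[ 0.0182 -0.0062 -0.9998]
shift [-1.8 -0.9  1.8] turn 0.2 alt -179.8 curyaw 6.1 q6 24.5 tcp [0.4381 0.3107 0.1982] w 0.0421 F [-0.4 -0.2  0.4] t 17.55
2040 0.019221814389093622 ((436.9651184082031, 410.5851135253906), (19.745874404907227, 145.98745727539062), 7.21750020980835)
2420 0.018844716006898632 ((433.7960510253906, 391.08978271484375), (178.19821166992188, 69.1185531616211), 75.1258544921875)
```

View pics/w11.png

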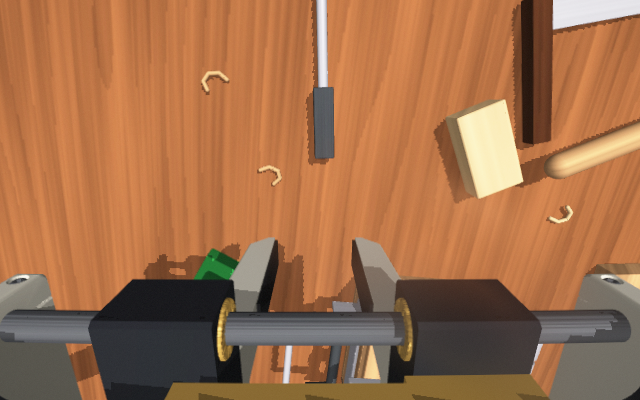

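Run:
```python
from h import *
c,p,D=load('w11')
g=cv2.cvtColor(p,cv2.COLOR_RGB2HSV); m=((g[:,:,2]<90)).astype(np.uint8); m[:, :300]=0; m[:,345:]=0; m[170:]=0;m[:80]=0
ys,xs=np.nonzero(m); q=plane(c,np.c_[xs,ys],.02); r=cv2.minAreaRect((q[:,:2]*1000).astype(np.float32)); print(len(q),r)
# shank: bright gray
m=((g[:,:,1]<60)&(g[:,:,2]>110)).astype(np.uint8); m[:,:305]=0;m[:,340:]=0;m[90:]=0
ys,xs=np.nonzero(m); q=plane(c,np.c_[xs,ys],.013); 
v=cv2.fitLine((q[:,:2]*1000).astype(np.float32),cv2.DIST_L2,0,.01,.01).ravel(); print(len(q),v,np.degrees(np.arctan2(v[1],v[0])))
P=withdepth(c,[(324,122)],D); print(P)
```

```text
220 ((441.505126953125, 372.9602355957031), (19.797706604003906, 69.27660369873047), 7.1830363273620605)
893 [ 1.3643478e-01 -9.9064904e-01  4.3200168e+02  4.4655518e+02] -82.1584
[[0.44227124 0.37450429 0.01960798]]
```

Run:
```python
from h import *
go([0.4405,0.381,0.018],7.5)
```

```text
shift [179.8  71.1   6.4] turn -1.4 alt 178.6 curyaw 6.1 q6 24.5 tcp [0.4381 0.3107 0.1982] w 0.0421 F [-0.4 -0.2  0.4] t 17.55
```

carry_out(targets=[0, 40, 3, -1.4, 15, 71, 3.5, -1.4, 55, 71, 4, -1.4, 95, 71, 4.5, -1.4, 125, 71, 5, -1.4])

```text
time_s: 17.97
ee_pos: [0.438, 0.3801, 0.07]
ee_rot: [[0.019, -0.13, 0.991], [-0.007, 0.991, 0.13], [-1.0, -0.01, 0.018]]
wrist_force: [-0.3, -0.4, -0.4]
width: 0.0418
```

Run:
```python
from h import *
s=status.observe(); print(s['ee_rot'][:,0].round(4))
go([0.4405,0.381,0.018],7.5)
```

```text
[ 0.0189 -0.0071 -0.9998]
shift [52.1  1.1  1.7] turn -0.0 alt 180.0 curyaw 7.49 q6 29.4 tcp [0.438  0.3801 0.07  ] w 0.0418 F [-0.3 -0.4 -0.4] t 17.97
```

carry_out(targets=[20, 1, 1, 0, 40, 1, 1.4, 0, 48, 1, 1.6, 0, 52, 1, 1.7, 0, 52, 1, 1.7, 0, 52, 1, 1.7, 0])

```text
time_s: 18.47
ee_pos: [0.4416, 0.3812, 0.0195]
ee_rot: [[0.02, -0.13, 0.991], [-0.006, 0.992, 0.13], [-1.0, -0.009, 0.02]]
wrist_force: [-0.7, -0.8, 0.3]
width: 0.0415
```

carry_out(targets=[0, 0, 0, 0, 0, 0, 0, 0, 0, 0, 0, 0, 0, 0, 0, 0, 0, 0, 0, 0], jaw=1, squeeze=55)

```text
time_s: 18.88
ee_pos: [0.442, 0.3817, 0.0204]
ee_rot: [[0.021, -0.13, 0.991], [-0.005, 0.992, 0.13], [-1.0, -0.008, 0.02]]
wrist_force: [-1.3, -0.8, 5.3]
width: 0.0197
```

Run:
```python
from h import *
s=status.observe(); print(s['ee_rot'][:,0].round(4))
go([0.4405,0.381,0.2],7.5)
```

```text
[ 0.0213 -0.0053 -0.9998]
shift [-179.5   -1.9    2.1] turn -0.0 alt 180.0 curyaw 7.46 q6 29.4 tcp [0.442  0.3817 0.0204] w 0.0197 F [-1.3 -0.8  5.3] t 18.88
```

carry_out(targets=[-30, 0, 0, 0, -65, 0, 0, 0, -100, 0, 0, 0, -140, 0, 0, 0, -175, 0, 0, 0, -190, 0, 0, 0, -190, 0, 0, 0, -190, 0, 0, 0])

```text
time_s: 19.55
ee_pos: [0.4381, 0.3828, 0.2104]
ee_rot: [[0.022, -0.13, 0.991], [-0.005, 0.992, 0.13], [-1.0, -0.008, 0.021]]
wrist_force: [-0.0, -0.2, -3.2]
width: 0.0193
```

Run:
```python
from h import *
s=status.observe(); print(s['ee_rot'].round(4))
go([0.6766,-0.16,0.2],0.5)
```

```text
[[ 0.0222 -0.1298  0.9913]
 [-0.0047  0.9915  0.13  ]
 [-0.9997 -0.0075  0.0214]]
shift [  18.3 -569.1  165.7] turn 7.0 alt -173.0 curyaw 7.47 q6 29.3 tcp [0.4381 0.3828 0.2104] w 0.0193 F [-0.  -0.2 -3.2] t 19.55
```

carry_out(targets=[0, -20, 6, 0, 0, -50, 14, 1, 0, -85, 24, 2, 5, -120, 35, 3, 5, -155, 45, 4, 5, -190, 55, 5, 5, -225, 65, 6, 5, -260, 75, 7, 5, -295, 85, 7, 5, -330, 95, 7])

```text
time_s: 20.38
ee_pos: [0.5738, 0.0661, 0.206]
ee_rot: [[0.017, -0.008, 1.0], [-0.005, 1.0, 0.008], [-1.0, -0.005, 0.017]]
wrist_force: [-0.5, -0.1, -3.5]
width: 0.0196
```

Run:
```python
from h import *
s=status.observe(); print(s['ee_rot'].round(4))
go([0.6766,-0.16,0.2],0.5)
```

```text
[[ 0.0166 -0.0079  0.9998]
 [-0.0048  1.      0.008 ]
 [-0.9999 -0.005   0.0166]]
shift [   8.8 -226.8  100.9] turn -0.0 alt 180.0 curyaw 0.46 q6 1.3 tcp [0.5738 0.0661 0.206 ] w 0.0196 F [-0.5 -0.1 -3.5] t 20.38
```

carry_out(targets=[5, -35, 16, 0, 5, -70, 31, 0, 5, -105, 47, 0, 5, -140, 62, 0, 5, -175, 78, 0, 6, -205, 93, 0, 7, -222, 101, 0, 9, -227, 101, 0, 9, -227, 101, 0, 9, -227, 101, 0])

```text
time_s: 21.22
ee_pos: [0.6751, -0.1594, 0.1965]
ee_rot: [[0.012, -0.008, 1.0], [-0.003, 1.0, 0.008], [-1.0, -0.003, 0.012]]
wrist_force: [0.6, 0.3, -1.7]
width: 0.0198
```

Run:
```python
from h import *
s=status.observe(); print(s['ee_rot'].round(4))
c,p,D=snap('wrist','w12'); snap('scene','s12')
go([0.6766,-0.155,0.0944],0.5)
```

```text
[[ 0.0118 -0.0076  0.9999]
 [-0.0029  1.      0.0076]
 [-0.9999 -0.003   0.0118]]
shift [104.    4.   -0.7] turn 0.0 alt -180.0 curyaw 0.52 q6 -18.0 tcp [ 0.6759 -0.1586  0.1984] w 0.0196 F [ 0.4  1.  -3.3] t 21.32
```

View pics/w12.png

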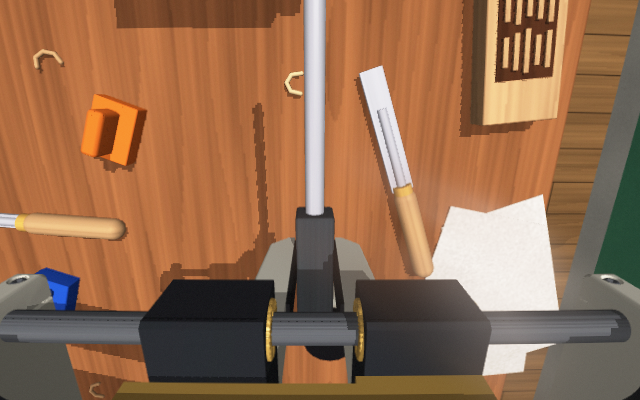

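View pics/s12.png

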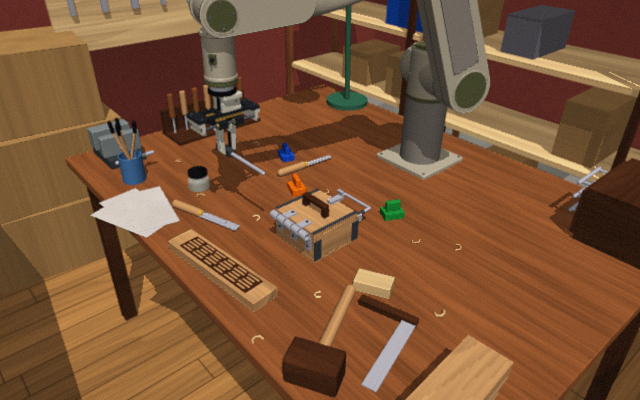

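Run:
```python
from h import *
c,p,D=load('w12'); P=cloud(c,D)
q=P[0:208,295:335].reshape(-1,3); q=q[(q[:,2]>.17)&(q[:,2]<.21)]
# per-y-bin
for y0 in np.arange(-.13,.0,.02):
    k=q[(q[:,1]>y0)&(q[:,1]<y0+.02)]
    if len(k)>20: print(round(y0+.01,3),len(k),"x mid",((np.percentile(k[:,0],1)+np.percentile(k[:,0],99))/2).round(4),"z top",np.percentile(k[:,2],95).round(4),np.median(k[:,2]).round(4))
h=P[210:235,298:332].reshape(-1,3); h=h[h[:,2]>.18]; print("head",np.percentile(h,[2,50,98],axis=0).round(4).tolist())
```

```text
-0.12 693 x mid 0.6744 z top 0.1912 0.1898
-0.1 813 x mid 0.6744 z top 0.1913 0.19
-0.08 900 x mid 0.6741 z top 0.1915 0.19
-0.06 1011 x mid 0.6741 z top 0.1915 0.19
-0.04 880 x mid 0.6737 z top 0.1916 0.1901
head [[0.6662, -0.1416, 0.1849], [0.6744, -0.1351, 0.1952], [0.683, -0.1309, 0.1967]]
```

Run:
```python
from h import *
go([0.6786,-0.158,0.0940],0.5)
```

```text
shift [104.4   1.    1.2] turn 0.0 alt -180.0 curyaw 0.52 q6 -18.0 tcp [ 0.6759 -0.1586  0.1984] w 0.0196 F [ 0.4  1.  -3.3] t 21.32
```

carry_out(targets=[15, 0, 0, 0, 35, 0, 0, 0, 60, 0.5, 0.6, 0, 85, 0.5, 0.9, 0, 98, 1, 1.2, 0, 104.4, 1, 1.2, 0, 104.4, 1, 1.2, 0, 104.4, 1, 1.2, 0])

```text
time_s: 21.98
ee_pos: [0.6791, -0.1576, 0.0951]
ee_rot: [[0.015, -0.01, 1.0], [-0.004, 1.0, 0.01], [-1.0, -0.004, 0.015]]
wrist_force: [1.0, -0.5, -2.2]
width: 0.0196
```

Run:
```python
from h import *
s=status.observe(); print(s['ee_rot'].round(4))
snap('wrist','w13'); ct,_,_=snap('top','t13'); cs,p,D=snap('scene','s13')
go([0.6786,-0.158,0.0940],0.5)
a=cv2.imread('pics/s13.png')[180:260,190:350]; b=cv2.imread('pics/t13.png')[120:220,270:400]
cv2.imwrite('pics/c13a.png',cv2.resize(a,None,fx=5,fy=5,interpolation=cv2.INTER_CUBIC))
cv2.imwrite('pics/c13b.png',cv2.resize(b,None,fx=5,fy=5,interpolation=cv2.INTER_CUBIC))
```

```text
[[ 0.0155 -0.0096  0.9998]
 [-0.004   0.9999  0.0097]
 [-0.9999 -0.0042  0.0154]]
shift [ 2.4  0.4 -1.4] turn 0.0 alt -180.0 curyaw 0.53 q6 -17.9 tcp [ 0.6799 -0.1583  0.0964] w 0.0196 F [-0.5  0.2 -3.3] t 22.13
```

View pics/c13a.png

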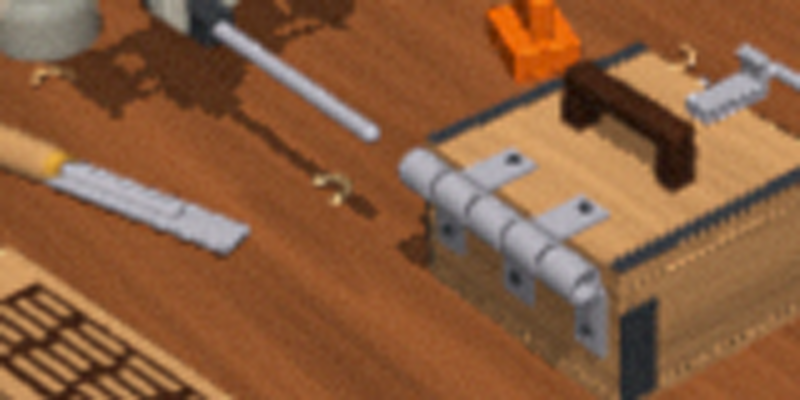

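View pics/c13b.png

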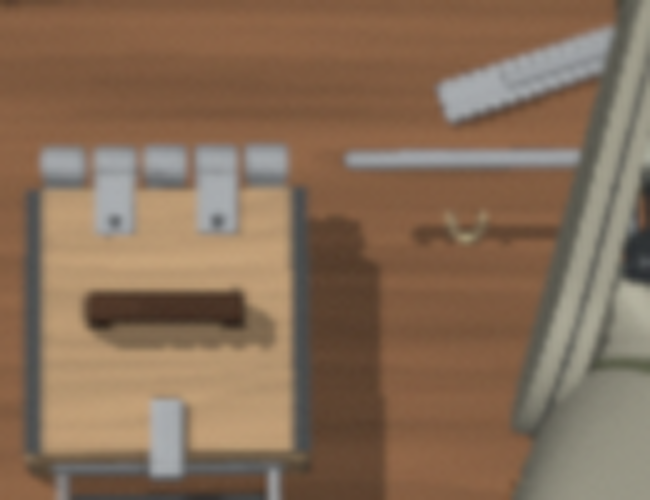

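View pics/w13.png

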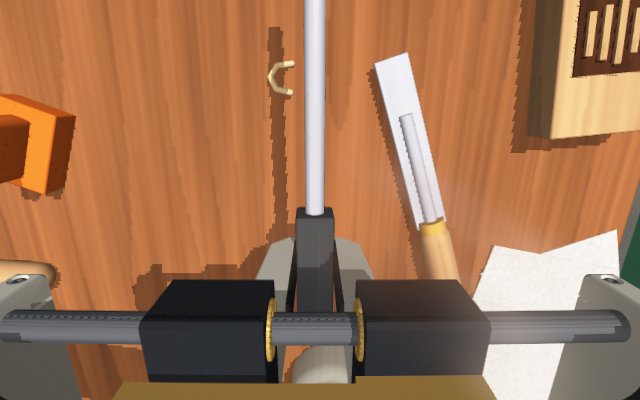

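Run:
```python
from h import *
c,p,D=load('t13'); g=p.astype(int)
for u in (320,323,325):
    print("kn",u,[tuple(g[v,u]) for v in range(145,162)])
for u in (345,360,375): print("pin",u,[tuple(g[v,u]) for v in range(147,157)])
cs,ps,Ds=load('s13')
```

```text
kn 320 [(np.int64(135), np.int64(95), np.int64(68)), (np.int64(138), np.int64(98), np.int64(70)), (np.int64(137), np.int64(99), np.int64(72)), (np.int64(137), np.int64(111), np.int64(95)), (np.int64(142), np.int64(135), np.int64(133)), (np.int64(154), np.int64(155), np.int64(157)), (np.int64(160), np.int64(163), np.int64(165)), (np.int64(157), np.int64(160), np.int64(162)), (np.int64(148), np.int64(150), np.int64(152)), (np.int64(132), np.int64(133), np.int64(134)), (np.int64(114), np.int64(114), np.int64(114)), (np.int64(116), np.int64(110), np.int64(106)), (np.int64(145), np.int64(127), np.int64(107)), (np.int64(180), np.int64(150), np.int64(116)), (np.int64(185), np.int64(152), np.int64(115)), (np.int64(180), np.int64(148), np.int64(112)), (np.int64(177), np.int64(146), np.int64(110))]
kn 323 [(np.int64(137), np.int64(98), np.int64(69)), (np.int64(137), np.int64(98), np.int64(70)), (np.int64(138), np.int64(100), np.int64(73)), (np.int64(136), np.int64(111), np.int64(96)), (np.int64(142), np.int64(137), np.int64(136)), (np.int64(154), np.int64(157), np.int64(159)), (np.int64(163), 
[... 2011 characters left out ...]
, (np.int64(145), np.int64(146), np.int64(148)), (np.int64(120), np.int64(110), np.int64(104)), (np.int64(116), np.int64(89), np.int64(69)), (np.int64(124), np.int64(89), np.int64(64)), (np.int64(129), np.int64(92), np.int64(66))]
pin 375 [(np.int64(145), np.int64(103), np.int64(73)), (np.int64(143), np.int64(102), np.int64(74)), (np.int64(135), np.int64(110), np.int64(95)), (np.int64(149), np.int64(145), np.int64(143)), (np.int64(158), np.int64(160), np.int64(163)), (np.int64(145), np.int64(144), np.int64(145)), (np.int64(127), np.int64(111), np.int64(102)), (np.int64(125), np.int64(93), np.int64(71)), (np.int64(128), np.int64(91), np.int64(66)), (np.int64(130), np.int64(92), np.int64(66))]
```

Run:
```python
from h import *
c,p,D=load('t13'); g=p[:,:,0].astype(float)-p[:,:,2]
def edges(u,v0,v1):
    col=g[v0:v1,u-1:u+2].mean(1); i=int(col.argmin()); h=col[:3].mean()/2
    j=i
    while col[j]<h: j-=1
    up=j+(col[j]-h)/(col[j]-col[j+1])
    j=i
    while col[j]<h: j+=1
    dn=j-1+(h-col[j-1])/(col[j]-col[j-1])
    return v0+up,v0+dn
for u in (280,283,286,300,303,306,320,323,326):
    a,b=edges(u,143,162); w=plane(c,[(u,a),(u,(a+b)/2)],.084); print("kn",u,round(a,2),round(b,2),"top x",w[0,:2].round(4),"axis~",(w[0,0]-.0113).round(4))
for u in (342,346,350,355,360,365,370,375,380):
    a,b=edges(u,145,158); w=plane(c,[(u,a),(u,(a+b)/2)],.086); print("pin",u,round(a,2),round(b,2),"top",(w[0,0]-.0051).round(4),"mid",w[1,:2].round(4))
```

```text
kn 280 148.73 157.42 top x [0.6907 0.185 ] axis~ 0.6794
kn 283 148.68 157.36 top x [0.6908 0.1764] axis~ 0.6795
kn 286 149.26 156.81 top x [0.6891 0.1677] axis~ 0.6778
kn 300 148.54 157.18 top x [0.6911 0.1274] axis~ 0.6798
kn 303 148.44 157.22 top x [0.6913 0.1188] axis~ 0.68
kn 306 148.73 156.86 top x [0.6904 0.1102] axis~ 0.6791
kn 320 148.36 156.68 top x [0.6914 0.0699] axis~ 0.6801
kn 323 148.24 156.97 top x [0.6917 0.0612] axis~ 0.6804
kn 326 148.55 156.71 top x [0.6908 0.0526] axis~ 0.6795
pin 342 149.55 153.59 top 0.6822 mid [0.6813 0.0068]
pin 346 149.52 153.68 top 0.6823 mid [ 0.6812 -0.0047]
pin 350 149.37 153.61 top 0.6827 mid [ 0.6816 -0.0162]
pin 355 149.3 153.58 top 0.6829 mid [ 0.6817 -0.0306]
pin 360 149.38 153.53 top 0.6827 mid [ 0.6817 -0.045 ]
pin 365 149.38 153.58 top 0.6827 mid [ 0.6816 -0.0595]
pin 370 149.34 153.58 top 0.6828 mid [ 0.6816 -0.0739]
pin 375 149.14 153.37 top 0.6834 mid [ 0.6822 -0.0883]
pin 380 149.17 153.38 top 0.6833 mid [ 0.6822 -0.1028]
```

carry_out(targets=[1.5, 0.4, -1.2, 0, 2.7, 0.4, -1.4, 0, 2.7, 0.4, -1.4, 0, 2.7, 0.4, -1.4, 0])

```text
time_s: 22.47
ee_pos: [0.6786, -0.158, 0.0939]
ee_rot: [[0.018, -0.009, 1.0], [-0.005, 1.0, 0.009], [-1.0, -0.005, 0.018]]
wrist_force: [-0.1, 0.4, -1.9]
width: 0.0194
```

Run:
```python
from h import *
s=status.observe(); print(s['ee_rot'].round(4))
cs,p,D=snap('scene','s14'); go([0.6786,-0.158,0.0940],0.5)
hsv=cv2.cvtColor(p,cv2.COLOR_RGB2HSV)
def P3(y,dx=0,dz=0): return [.6765+.00785*(.1213-y)+dx, y, .084+dz]
print("axis proj", proj(cs,[P3(.1914),P3(.0514),P3(.02),P3(-.1)]).round(1).tolist())
a=cv2.resize(p[170:250,200:340,::-1],None,fx=5.5,fy=5.5,interpolation=cv2.INTER_CUBIC)
for y in (.1914,.0514,.02,-.1):
    u,v=proj(cs,[P3(y)])[0]; cv2.circle(a,(int((u-200+.5)*5.5),int((v-170+.5)*5.5)),3,(0,0,255),-1)
cv2.imwrite('pics/c14.png',a)
```

```text
[[ 0.018  -0.009   0.9998]
 [-0.0048  0.9999  0.0091]
 [-0.9998 -0.005   0.0179]]
shift [-0.2 -0.   0.1] turn 0.0 alt -180.0 curyaw 0.53 q6 -17.9 tcp [ 0.6785 -0.158   0.0938] w 0.0196 F [ 0.8 -0.1 -3.4] t 22.52
axis proj [[306.0, 236.2], [272.0, 212.3], [265.0, 207.4], [239.9, 189.8]]
```

View pics/c14.png

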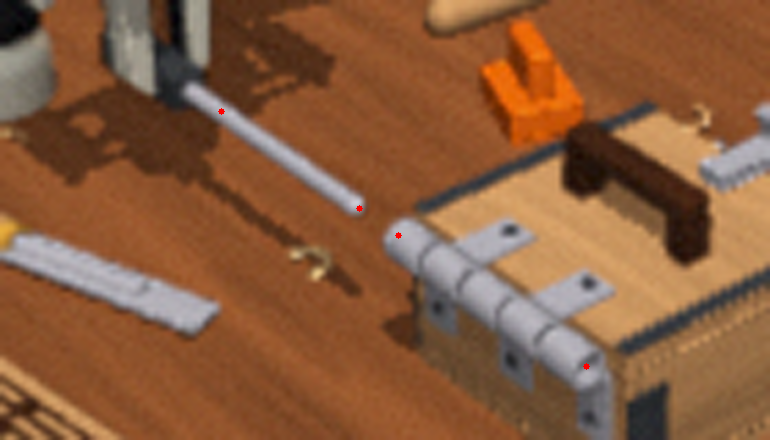

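carry_out(targets=[0, 10, 0, 0, 0, 22, 0, 0, -0.1, 30, 0, 0, -0.1, 36, 0, 0, -0.2, 42, 0, 0, -0.2, 48, 0, 0, -0.3, 54, 0, 0, -0.3, 58, 0, 0, -0.3, 58, 0, 0])

```text
time_s: 23.27
ee_pos: [0.678, -0.0989, 0.0938]
ee_rot: [[0.018, -0.01, 1.0], [-0.004, 1.0, 0.01], [-1.0, -0.005, 0.018]]
wrist_force: [-0.0, -0.6, -1.9]
width: 0.0194
```

Run:
```python
from h import *
s=status.observe(); print(s['ee_rot'].round(4),s['moment'])
cs,p,D=snap('scene','s15'); go([0.6786,-0.1,0.0940],0.5)
a=cv2.resize(p[170:250,200:340,::-1],None,fx=5.5,fy=5.5,interpolation=cv2.INTER_CUBIC)
cv2.imwrite('pics/c15.png',a)
```

```text
[[ 0.0177 -0.0098  0.9998]
 [-0.0045  0.9999  0.0099]
 [-0.9998 -0.0047  0.0177]] [-0.07346867 -0.05217031  0.03287057]
shift [-0.2 -0.4  0.6] turn 0.1 alt -179.9 curyaw 0.56 q6 -13.2 tcp [ 0.678  -0.0996  0.0938] w 0.0196 F [-0.4  0.6 -2.5] t 23.32
```

View pics/c15.png

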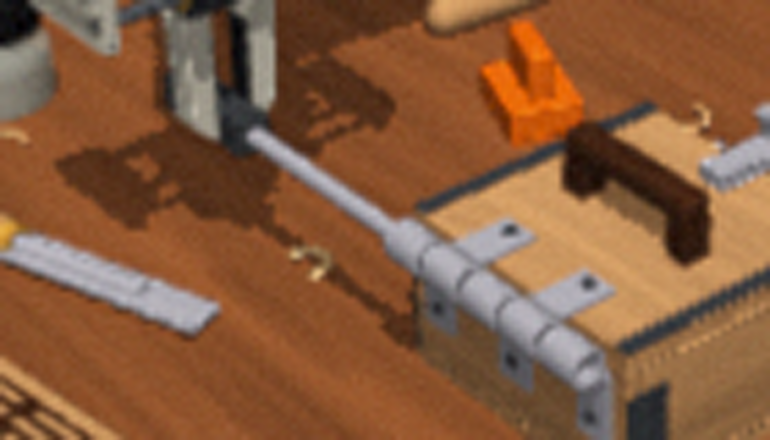

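carry_out(targets=[-0.1, 12, 0, 0, -0.1, 24, 0, 0, -0.2, 36, 0.1, 0, -0.2, 46, 0.1, 0, -0.3, 56, 0.1, 0, -0.3, 66, 0.1, 0, -0.4, 76, 0.1, 0, -0.4, 86, 0.2, 0, -0.5, 96, 0.2, 0, -0.5, 100, 0.2, 0])

```text
time_s: 24.15
ee_pos: [0.6772, 0.0023, 0.0938]
ee_rot: [[0.018, -0.011, 1.0], [-0.004, 1.0, 0.011], [-1.0, -0.005, 0.018]]
wrist_force: [-1.0, -0.5, -3.1]
width: 0.0196
```

Run:
```python
from h import *
go([0.677,0.025,0.094],0.5)
```

```text
shift [-0.3 22.7  0. ] turn 0.1 alt -179.9 curyaw 0.61 q6 -4.6 tcp [0.6772 0.0023 0.0938] w 0.0196 F [-1.  -0.5 -3.1] t 24.15
```

carry_out(targets=[0, 6, 0, 0, -0.1, 12, 0, 0, -0.1, 16, 0, 0, -0.1, 19, 0, 0, -0.1, 21, 0, 0, -0.1, 23, 0, 0, -0.1, 24, 0, 0, -0.1, 25, 0, 0, -0.1, 25, 0, 0])

```text
time_s: 24.9
ee_pos: [0.6769, 0.0252, 0.0939]
ee_rot: [[0.018, -0.009, 1.0], [-0.007, 1.0, 0.01], [-1.0, -0.007, 0.018]]
wrist_force: [-0.4, -7.3, -2.2]
width: 0.0196
```

Run:
```python
from h import *
go([0.677,0.025,0.094],0.5)
cs,p,D=snap('scene','s16')
cv2.imwrite('pics/c16.png',cv2.resize(p[170:250,200:340,::-1],None,fx=5.5,fy=5.5,interpolation=cv2.INTER_CUBIC))
snap('wrist','w16')
```

```text
shift [-0.1 -0.2  0.1] turn 0.1 alt -179.9 curyaw 0.55 q6 -2.5 tcp [0.6769 0.0252 0.0939] w 0.0196 F [-0.4 -7.3 -2.2] t 24.9
```

View pics/c16.png

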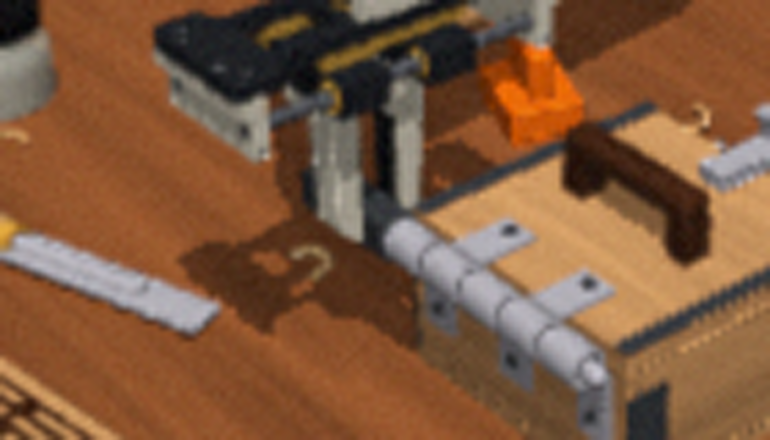

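View pics/w16.png

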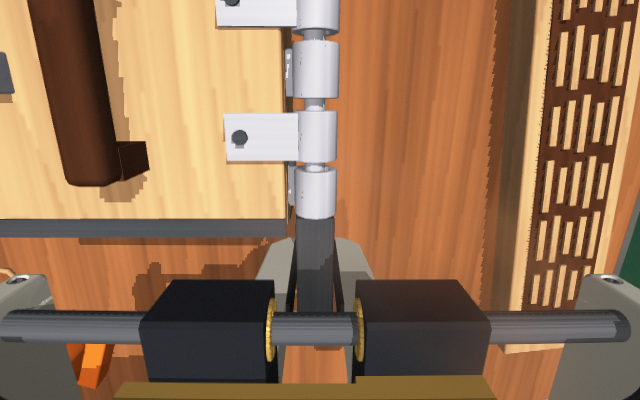

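carry_out(targets=[0, 0, 0, 0, 0, 0, 0, 0, 0, 0, 0, 0, 0, 0, 0, 0, -15, 0, 0, 0, -40, 0, 0, 0, -80, 0, 0, 0, -110, 0, 0, 0, -110, 0, 0, 0, -110, 0, 0, 0], jaw=0.6)

```text
time_s: 25.83
ee_pos: [0.6771, 0.0262, 0.209]
ee_rot: [[0.025, -0.01, 1.0], [-0.007, 1.0, 0.01], [-1.0, -0.007, 0.025]]
wrist_force: [0.5, -0.2, -0.4]
width: 0.0375
```

Run:
```python
from h import *
s=status.observe(); print(s['ee_rot'].round(4))
cs,p,D=snap('wrist','w17'); snap('scene','s17')
go([0.429,0.09,0.15],0.5)
a=cv2.imread('pics/s17.png')[170:250,200:340]; cv2.imwrite('pics/c17.png',cv2.resize(a,None,fx=5.5,fy=5.5,interpolation=cv2.INTER_CUBIC))
```

```text
[[ 0.0251 -0.0097  0.9996]
 [-0.0069  0.9999  0.0099]
 [-0.9997 -0.0071  0.025 ]]
shift [  49.2   66.6 -246. ] turn 0.1 alt -179.9 curyaw 0.56 q6 -2.5 tcp [0.6748 0.0261 0.2039] w 0.0371 F [ 0.  -0.1 -0.6] t 25.93
```

View pics/w17.png

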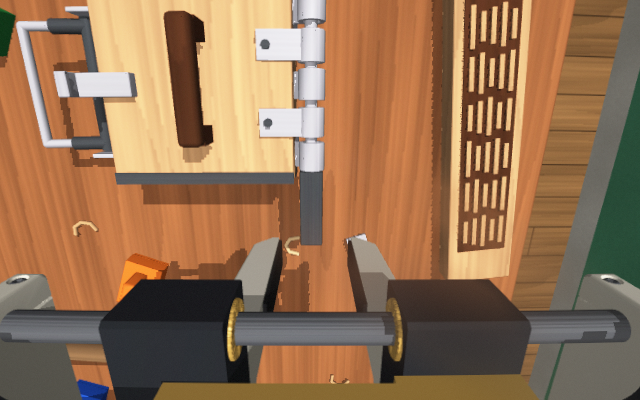

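View pics/c17.png

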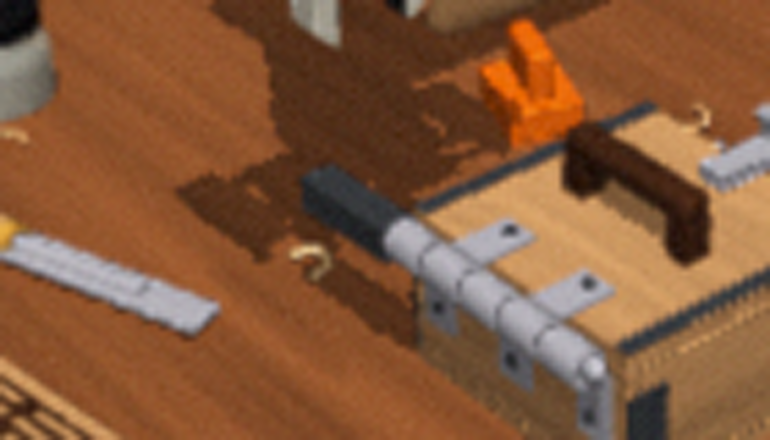

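Run:
```python
from h import *
c,p,D=load('w10'); P=cloud(c,D)
q=P[0:150,125:230].reshape(-1,3); q=q[(q[:,2]>.03)&(q[:,2]<.08)&(q[:,0]<.46)]
k=q[(q[:,0]<.445)]; print(len(k),np.percentile(k,[1,25,50,75,99],axis=0).round(4).tolist())
for y0 in (.08,.09,.1,.11,.12,.13,.14,.15):
    m=k[(abs(k[:,1]-y0)<.005)&(k[:,0]<.44)]; print(y0,len(m),((np.percentile(m[:,0],2)+np.percentile(m[:,0],98))/2).round(4),np.percentile(m[:,2],[50,95]).round(4))
# hook
q=P[60:95,185:258].reshape(-1,3); q=q[(q[:,2]>.09)]
for x0 in np.arange(.484,.54,.004):
    m=q[abs(q[:,0]-x0)<.002]; 
    if len(m)>5: print(x0.round(3),len(m),np.percentile(m[:,2],[10,50,90]).round(4),np.percentile(m[:,1],[5,95]).round(4))
c,p,D=load('w17'); P=cloud(c,D)
q=P[130:245,290:330].reshape(-1,3); q=q[q[:,2]>.08]; print("head rear y",np.percentile(q[:,1],1).round(4)); 
h=q[(q[:,1]<.045)]; 
for y0 in (-.01,.01,.03,.045): 
    m=h[abs(h[:,1]-y0)<.005]; print(y0,len(m),np.median(m[:,2]).round(4) if len(m) else 0, np.median(m[:,0]).round(4) if len(m) else 0)
```

```text
1326 [[0.4263, 0.0665, 0.0537], [0.4297, 0.0914, 0.057], [0.4319, 0.1246, 0.0579], [0.4335, 0.1541, 0.0587], [0.4444, 0.1725, 0.0602]]
0.08 101 0.4305 [0.0581 0.0597]
0.09 84 0.4307 [0.0577 0.0595]
0.1 91 0.4307 [0.0582 0.0595]
0.11 111 0.4307 [0.058  0.0601]
0.12 108 0.4306 [0.0582 0.0596]
0.13 109 0.43 [0.0579 0.0598]
0.14 116 0.43 [0.0579 0.0596]
0.15 108 0.43 [0.0579 0.0598]
0.492 33 [0.1144 0.1154 0.1163] [0.1124 0.1271]
0.496 156 [0.1004 0.1154 0.1165] [0.1112 0.1272]
0.5 243 [0.0989 0.1127 0.116 ] [0.1117 0.1278]
0.504 120 [0.0987 0.0994 0.1003] [0.1117 0.1278]
0.508 123 [0.0982 0.0992 0.1003] [0.1117 0.1278]
0.512 125 [0.0981 0.0993 0.1002] [0.111  0.1285]
0.516 128 [0.0981 0.0994 0.1003] [0.1112 0.1286]
0.52 127 [0.0975 0.0992 0.1004] [0.1109 0.1286]
0.524 134 [0.0909 0.0993 0.1003] [0.1104 0.1301]
0.528 133 [0.0927 0.0994 0.1006] [0.1104 0.1287]
0.532 127 [0.0948 0.0993 0.1002] [0.1106 0.1286]
0.536 166 [0.091  0.0989 0.1002] [0.1106 0.1304]
0.54 29 [0.0901 0.0904 0.0935] [0.1085 0.1327]
head rear y -0.0168
-0.01 217 0.0893 0.677
0.01 226 0.0898 0.6764
0.03 249 0.0905 0.6767
0.045 141 0.0908 0.6757
```

Run:
```python
from h import *
go([0.4303,0.0895,0.14],0.5)
```

```text
shift [  59.2   66.1 -244.9] turn 0.1 alt -179.9 curyaw 0.56 q6 -2.5 tcp [0.6748 0.0261 0.2039] w 0.0371 F [ 0.  -0.1 -0.6] t 25.93
```

carry_out(targets=[0, 8, -30, 0, 0, 18, -65, 0, 0, 28, -103, 0, 0, 38, -141, 0, 0, 48, -179, 0, 0, 58, -215, 0, 15, 65, -238, 0, 40, 66, -245, 0, 59, 66, -245, 0, 59, 66, -245, 0], jaw=0.74)

```text
time_s: 26.77
ee_pos: [0.4258, 0.0892, 0.1347]
ee_rot: [[0.009, -0.01, 1.0], [-0.007, 1.0, 0.01], [-1.0, -0.008, 0.009]]
wrist_force: [-0.6, 0.3, -1.6]
width: 0.024
```

Run:
```python
from h import *
s=status.observe(); print(s['ee_rot'].round(4))
c,p,D=snap('wrist','w18'); snap('scene','s18')
go([0.4303,0.0895,0.0595],0.5)
P=cloud(c,D)
q=P[0:235].reshape(-1,3); q=q[(q[:,2]>.045)&(q[:,2]<.07)&(q[:,0]<.442)&(q[:,0]>.415)]
for y0 in (.1,.11,.12,.13,.14,.15):
    m=q[(abs(q[:,1]-y0)<.005)]
    if len(m): print(y0,len(m),((np.percentile(m[:,0],2)+np.percentile(m[:,0],98))/2).round(4),np.percentile(m[:,2],[50,95]).round(4))
```

```text
[[ 0.0086 -0.0104  0.9999]
 [-0.0075  0.9999  0.0104]
 [-0.9999 -0.0076  0.0085]]
shift [79.5  0.8  0.3] turn 0.1 alt -179.9 curyaw 0.56 q6 5.0 tcp [0.4289 0.0892 0.139 ] w 0.0243 F [-0.3  0.9  0.3] t 26.87
0.1 129 0.4298 [0.0585 0.0596]
0.11 128 0.4297 [0.0583 0.0595]
0.12 145 0.4299 [0.0585 0.0598]
0.13 150 0.4298 [0.0585 0.0598]
0.14 159 0.4296 [0.0586 0.0599]
0.15 153 0.4294 [0.0586 0.0598]
```

View pics/w18.png

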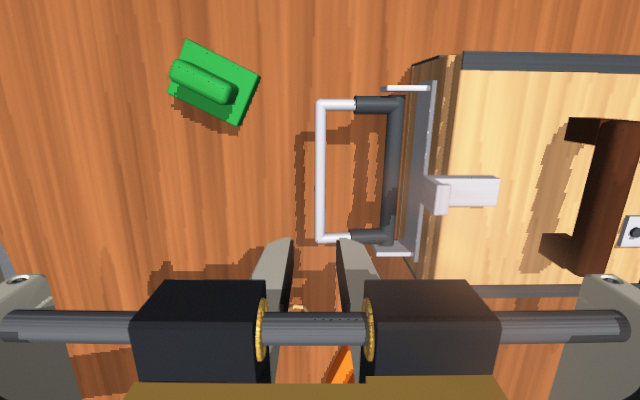

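carry_out(targets=[20, 0.8, 0.3, 0, 45, 0.8, 0.3, 0, 65, 0.8, 0.3, 0, 75, 0.8, 0.3, 0, 78.5, 0.8, 0.3, 0, 78.5, 0.8, 0.3, 0])

```text
time_s: 27.37
ee_pos: [0.4304, 0.0894, 0.0606]
ee_rot: [[0.013, -0.009, 1.0], [-0.007, 1.0, 0.01], [-1.0, -0.007, 0.013]]
wrist_force: [0.2, -0.1, 0.4]
width: 0.0241
```

carry_out(targets=[0, 0, 0, 0, 0, 0, 0, 0, 0, 0, 0, 0, 0, 0, 0, 0], jaw=1, squeeze=35)

```text
time_s: 27.7
ee_pos: [0.4302, 0.0894, 0.0612]
ee_rot: [[0.013, -0.009, 1.0], [-0.007, 1.0, 0.01], [-1.0, -0.007, 0.012]]
wrist_force: [-4.7, -0.7, 1.2]
width: 0.0066
```

Run:
```python
from h import *
s=status.observe(); print(s['ee_rot'].round(4))
go([0.4303,0.0895,0.0605],0.5)
snap('wrist','w19'); cs,p,D=snap('scene','s19')
p0=s['ee_pos']; R=s['ee_rot']
piv=np.array([.483,.050]); b0=np.array([p0[0],p0[2]-.006]); off=p0[[0,2]]-b0
r0=np.linalg.norm(b0-piv); th0=np.arctan2(b0[1]-piv[1],piv[0]-b0[0]); print("r0",r0,"th0",th0)
for th,r in [(.25,.056),(.45,.057),(.65,.057),(.85,.058),(1.05,.058),(1.2,.060),(1.3,.065),(1.38,.072),(1.45,.078),(1.5,.080),(1.62,.080),(1.74,.080),(1.85,.080),(1.9,.080)]:
    b=piv+[-r*np.cos(th),r*np.sin(th)]; d=np.array([b[0]-b0[0],0,b[1]-b0[1]]); print(th,r,b.round(4),(R.T@d*1000).round(1))
```

```text
[[ 0.0125 -0.0095  0.9999]
 [-0.0071  0.9999  0.0096]
 [-0.9999 -0.0072  0.0125]]
shift [0.7 0.1 0.1] turn 0.0 alt -180.0 curyaw 0.55 q6 5.1 tcp [0.4302 0.0894 0.0612] w 0.0066 F [-4.7 -0.7  1.2] t 27.7
r0 0.05301958080872896 th0 0.0980574098516731
0.25 0.056 [0.4287 0.0639] [-8.7 -0.  -1.4]
0.45 0.057 [0.4317 0.0748] [-19.6  -0.2   1.7]
0.65 0.057 [0.4376 0.0845] [-29.2  -0.3   7.8]
0.85 0.058 [0.4447 0.0936] [-38.2  -0.4  15. ]
1.05 0.058 [0.4541 0.1003] [-44.8  -0.6  24.5]
1.2 0.06 [0.4613 0.1059] [-50.3  -0.7  31.7]
1.3 0.065 [0.4656 0.1126] [-57.   -0.7  36.1]
1.38 0.072 [0.4693 0.1207] [-65.   -0.8  39.9]
1.45 0.078 [0.4736 0.1274] [-71.7  -0.9  44.3]
1.5 0.08 [0.4773 0.1298] [-74.  -1.  48.]
1.62 0.08 [0.4869 0.1299] [-74.   -1.1  57.6]
1.74 0.08 [0.4965 0.1289] [-72.8  -1.2  67.1]
1.85 0.08 [0.505  0.1269] [-70.8  -1.2  75.7]
1.9 0.08 [0.5089 0.1257] [-69.5  -1.3  79.5]
```

View pics/w19.png

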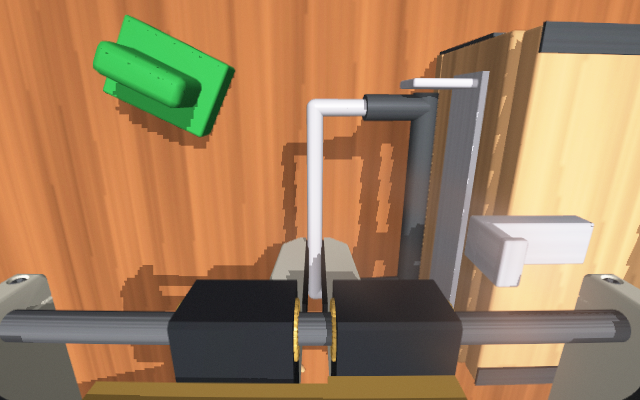

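carry_out(targets=[-8.7, 0, -1.4, 0, -19.6, 0, 1.7, 0, -29.2, 0, 7.8, 0, -38.2, 0, 15, 0, -44.8, -0.3, 24.5, 0, -50.3, -0.3, 31.7, 0, -50.3, -0.3, 31.7, 0])

```text
time_s: 28.38
ee_pos: [0.4636, 0.0898, 0.1139]
ee_rot: [[0.016, -0.009, 1.0], [-0.007, 1.0, 0.009], [-1.0, -0.007, 0.016]]
wrist_force: [1.4, -0.4, -2.7]
width: 0.0071
```

Run:
```python
from h import *
s=status.observe(); print(s['ee_rot'].round(4))
snap('wrist','w20')
go([0.4773,0.089,0.1298+.0066],0.5)
p0=s['ee_pos']; R=s['ee_rot']
b0=np.array([p0[0],p0[2]-.0064]);piv=np.array([.483,.050])
print("r",np.linalg.norm(b0-piv))
for th,r in [(1.3,.065),(1.38,.072),(1.45,.079),(1.5,.081),(1.62,.081)]:
    b=piv+[-r*np.cos(th),r*np.sin(th)]; d=np.array([b[0]-b0[0],0,b[1]-b0[1]]); print(th,r,b.round(4),(R.T@d*1000).round(1))
```

```text
[[ 0.0159 -0.0092  0.9998]
 [-0.0069  0.9999  0.0094]
 [-0.9998 -0.0071  0.0158]]
shift [-23.1  -1.1  14.6] turn 0.0 alt -180.0 curyaw 0.54 q6 4.7 tcp [0.463  0.0898 0.1131] w 0.0068 F [ 0.8 -0.4 -2.8] t 28.43
r 0.06066073155352344
1.3 0.065 [0.4656 0.1126] [-5.1 -0.1  2.1]
1.38 0.072 [0.4693 0.1207] [-13.1  -0.1   5.9]
1.45 0.079 [0.4735 0.1284] [-20.8  -0.2  10.2]
1.5 0.081 [0.4773 0.1308] [-23.1  -0.3  14. ]
1.62 0.081 [0.487  0.1309] [-23.   -0.4  23.7]
```

View pics/w20.png

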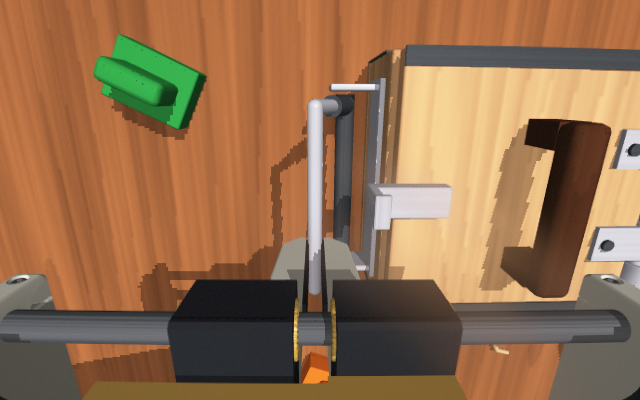

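carry_out(targets=[-5, 0, 2, 0, -13, 0, 6, 0, -19, 0, 9.5, 0, -23, 0, 14, 0, -23, 0, 14, 0, -23, 0, 14, 0])

```text
time_s: 28.93
ee_pos: [0.4775, 0.09, 0.1368]
ee_rot: [[0.017, -0.009, 1.0], [-0.007, 1.0, 0.009], [-1.0, -0.007, 0.017]]
wrist_force: [0.5, -1.0, -5.1]
width: 0.0066
```

Run:
```python
from h import *
s=status.observe(); print(s['ee_rot'].round(4))
c,p,D=snap('wrist','w21'); P=cloud(c,D)
q=P[60:230,295:335].reshape(-1,3); q=q[(q[:,2]>.1)]; 
for y0 in (.11,.12,.13,.14,.15):
    m=q[(abs(q[:,1]-y0)<.005)&(abs(q[:,0]-.477)<.012)]; print(y0,len(m),np.median(m[:,0]).round(4),np.percentile(m[:,2],[50,95]).round(4))
go([0.4773,0.089,0.1308+.0064],0.5)
p0=s['ee_pos']; R=s['ee_rot']
b0=np.array([p0[0],p0[2]-.0064]);piv=np.array([.483,.050])
print("r",np.linalg.norm(b0-piv))
for th,r in [(1.57,.081),(1.68,.081),(1.78,.081),(1.86,.081),(1.91,.081),(1.915,.072),(1.94,.064),(1.95,.060)]:
    b=piv+[-r*np.cos(th),r*np.sin(th)]; d=np.array([b[0]-b0[0],0,b[1]-b0[1]]); print(th,r,b.round(4),(R.T@d*1000).round(1))
```

```text
[[ 0.0172 -0.0092  0.9998]
 [-0.007   0.9999  0.0094]
 [-0.9998 -0.0072  0.0171]]
0.11 195 0.4773 [0.128  0.1293]
0.12 268 0.4772 [0.1279 0.1294]
0.13 297 0.4767 [0.1279 0.1292]
0.14 304 0.4766 [0.128  0.1293]
0.15 325 0.4765 [0.1281 0.1293]
shift [-0.7 -1.   0.1] turn 0.0 alt -180.0 curyaw 0.53 q6 4.6 tcp [0.4772 0.09   0.1365] w 0.0066 F [ 1.4 -0.2 -5. ] t 28.98
r 0.08059127800089705
1.57 0.081 [0.4829 0.131 ] [-0.5 -0.1  5.4]
1.68 0.081 [0.4918 0.1305] [ 0.1 -0.1 14.3]
1.78 0.081 [0.4998 0.1292] [ 1.6 -0.2 22.3]
1.86 0.081 [0.5061 0.1276] [ 3.3 -0.2 28.5]
1.91 0.081 [0.51   0.1264] [ 4.6 -0.3 32.4]
1.915 0.072 [0.5073 0.1178] [13.1 -0.2 29.6]
1.94 0.064 [0.5061 0.1097] [21.2 -0.1 28.2]
1.95 0.06 [0.5052 0.1057] [25.1 -0.1 27.3]
```

View pics/w21.png

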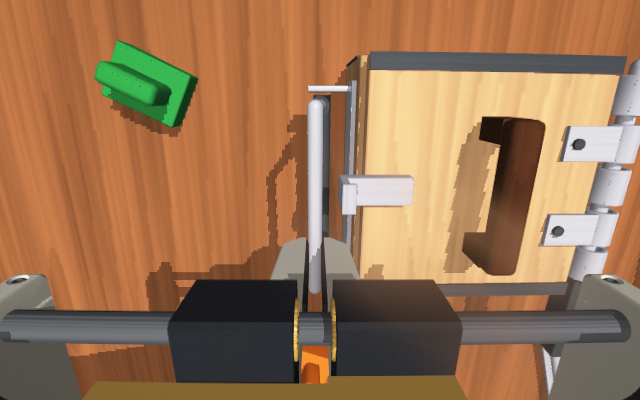

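Run:
```python
from h import *
for n,tz,tx in (('w19',.0612,.4302),('w20',.1131,.463),('w21',.1365,.4772)):
    c,p,D=load(n); P=cloud(c,D)
    q=P[60:235,295:335].reshape(-1,3); m=q[(abs(q[:,0]-tx)<.015)&(abs(q[:,2]-tz)<.02)&(abs(q[:,1]-.14)<.02)]
    print(n,len(m),np.percentile(m[:,2],[50,90,98]).round(4),"tcp-med",(tz-np.median(m[:,2])).round(4),np.median(m[:,0]).round(4))
```

```text
w19 1275 [0.0577 0.0587 0.0592] tcp-med 0.0035 0.4294
w20 1244 [0.1062 0.1074 0.1079] tcp-med 0.0069 0.4628
w21 1231 [0.128  0.129  0.1296] tcp-med 0.0085 0.4769
```

carry_out(targets=[6, 0, 0.5, 0, 12, 0, 1, 0, 17, 0, 1.5, 0, 18, 0, 1.5, 0, 18, 0, 1.5, 0], squeeze=55)

```text
time_s: 29.4
ee_pos: [0.4786, 0.0899, 0.1178]
ee_rot: [[0.016, -0.009, 1.0], [-0.007, 1.0, 0.009], [-1.0, -0.007, 0.016]]
wrist_force: [-1.8, -1.0, -2.2]
width: 0.0061
```

carry_out(targets=[0, 0, 0, 0, 0, 0, 0, 0, 0, 0, 0, 0], jaw=0.78)

```text
time_s: 29.65
ee_pos: [0.4792, 0.09, 0.1185]
ee_rot: [[0.017, -0.009, 1.0], [-0.007, 1.0, 0.009], [-1.0, -0.007, 0.017]]
wrist_force: [0.2, 0.7, -0.7]
width: 0.0189
```

Run:
```python
from h import *
s=status.observe(); print(s['ee_rot'][:,0].round(4))
c,p,D=snap('wrist','w22'); P=cloud(c,D); tx,ty,tz=s['ee_pos']
q=P[60:235,290:340].reshape(-1,3); m=q[(abs(q[:,0]-tx)<.015)&(abs(q[:,2]-tz)<.025)&(abs(q[:,1]-.14)<.02)]
print(len(m),np.percentile(m[:,2],[50,90,98]).round(4),"tcp-med",(tz-np.median(m[:,2])).round(4),np.median(m[:,0]).round(4))
go([tx,ty,tz],.5)
```

```text
[ 0.017  -0.0068 -0.9998]
1191 [0.1066 0.1077 0.1082] tcp-med 0.012 0.4783
shift [-0.  0.  0.] turn 0.0 alt -180.0 curyaw 0.54 q6 4.6 tcp [0.4792 0.09   0.1185] w 0.0196 F [-0.5  0.3 -0.1] t 29.7
```

View pics/w22.png

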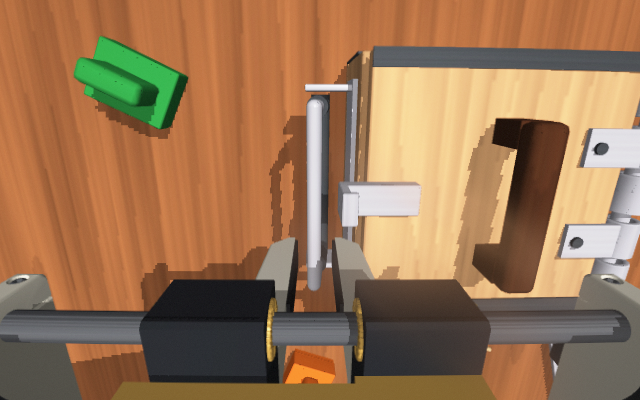

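carry_out(targets=[5, 0, -0.5, 0, 10, 0, -0.8, 0, 12, 0, -0.8, 0, 12, 0, -0.8, 0])

```text
time_s: 30.03
ee_pos: [0.478, 0.0899, 0.1055]
ee_rot: [[0.016, -0.009, 1.0], [-0.007, 1.0, 0.009], [-1.0, -0.007, 0.015]]
wrist_force: [-1.3, 0.6, -0.4]
width: 0.0205
```

carry_out(targets=[0, 0, 0, 0, 0, 0, 0, 0, 0, 0, 0, 0, 0, 0, 0, 0], jaw=1, squeeze=60)

```text
time_s: 30.37
ee_pos: [0.478, 0.0899, 0.1055]
ee_rot: [[0.016, -0.009, 1.0], [-0.007, 1.0, 0.009], [-1.0, -0.007, 0.015]]
wrist_force: [0.9, -0.2, -2.9]
width: 0.0062
```

carry_out(targets=[-6, 0, 0, 0, -12, 0, 0, 0, -18, 0, 0, 0, -24, 0, 0, 0, -26, 0, 0, 0, -26, 0, 0, 0])

```text
time_s: 30.87
ee_pos: [0.4777, 0.09, 0.1321]
ee_rot: [[0.016, -0.009, 1.0], [-0.007, 1.0, 0.009], [-1.0, -0.007, 0.016]]
wrist_force: [-0.0, 0.5, -6.0]
width: 0.0065
```

Run:
```python
from h import *
s=status.observe(); print(s['ee_rot'].round(4))
c,p,D=snap('wrist','w23'); P=cloud(c,D); tx,ty,tz=s['ee_pos']
q=P[60:235,290:340].reshape(-1,3); m=q[(abs(q[:,0]-tx)<.015)&(abs(q[:,2]-tz)<.025)&(abs(q[:,1]-.14)<.02)]
bz=np.median(m[:,2])-.0027; print(len(m),"bar z",bz.round(4),"tcp-bar",(tz-bz).round(4),np.median(m[:,0]).round(4))
go([tx,ty,tz],.5)
p0=s['ee_pos']; R=s['ee_rot']
b0=np.array([p0[0],bz]);piv=np.array([.483,.050])
print("r",np.linalg.norm(b0-piv))
for th,r in [(1.57,.080),(1.68,.080),(1.78,.080),(1.86,.080),(1.91,.080),(1.915,.072),(1.94,.064),(1.95,.060)]:
    b=piv+[-r*np.cos(th),r*np.sin(th)]; d=np.array([b[0]-b0[0],0,b[1]-b0[1]]); print(th,r,b.round(4),(R.T@d*1000).round(1))
```

```text
[[ 0.0161 -0.0093  0.9998]
 [-0.007   0.9999  0.0094]
 [-0.9998 -0.0071  0.016 ]]
1319 bar z 0.1304 tcp-bar 0.0017 0.4769
shift [-0.4 -0.   0. ] turn 0.0 alt -180.0 curyaw 0.54 q6 4.6 tcp [0.4777 0.0901 0.1316] w 0.0063 F [ 1.  -0.  -5.9] t 30.92
r 0.08052702823831902
1.57 0.08 [0.4829 0.13  ] [ 0.4 -0.   5.2]
1.68 0.08 [0.4917 0.1295] [ 1.1 -0.1 14. ]
1.78 0.08 [0.4996 0.1283] [ 2.4 -0.2 21.9]
1.86 0.08 [0.5058 0.1267] [ 4.1 -0.2 28.1]
1.91 0.08 [0.5096 0.1254] [ 5.4 -0.3 31.8]
1.915 0.072 [0.5073 0.1178] [13.  -0.2 29.4]
1.94 0.064 [0.5061 0.1097] [21.1 -0.1 28.1]
1.95 0.06 [0.5052 0.1057] [25.1 -0.1 27.1]
```

carry_out(targets=[0.3, 0, 5, 0, 0.8, 0, 10, 0, 1.2, 0, 15, 0, 2.2, 0, 20, 0, 3.2, 0, 25, 0, 4.5, 0, 29, 0, 5.5, 0, 32, 0, 5.5, 0, 32, 0])

```text
time_s: 31.58
ee_pos: [0.5101, 0.0902, 0.1262]
ee_rot: [[0.015, -0.009, 1.0], [-0.007, 1.0, 0.009], [-1.0, -0.007, 0.015]]
wrist_force: [-3.7, -0.1, -5.0]
width: 0.0064
```

Run:
```python
from h import *
s=status.observe(); print(s['ee_rot'].round(4))
c,p,D=snap('wrist','w24'); P=cloud(c,D); tx,ty,tz=s['ee_pos']
q=P[60:235,290:340].reshape(-1,3); m=q[(abs(q[:,0]-tx)<.015)&(abs(q[:,2]-tz)<.025)&(abs(q[:,1]-.15)<.015)]
bz=np.median(m[:,2])-.0027; print(len(m),"bar z",bz.round(4),"tcp-bar",(tz-bz).round(4),np.median(m[:,0]).round(4))
go([.507,ty,tz-(bz-.1055)],.5)
```

```text
[[ 0.0152 -0.0091  0.9998]
 [-0.007   0.9999  0.0092]
 [-0.9999 -0.0071  0.0152]]
1042 bar z 0.1233 tcp-bar 0.0029 0.5089
shift [17.9  0.1 -3.3] turn 0.0 alt -180.0 curyaw 0.53 q6 4.3 tcp [0.51   0.0903 0.1264] w 0.0063 F [-4.2 -0.6 -4.3] t 31.63
```

View pics/w24.png

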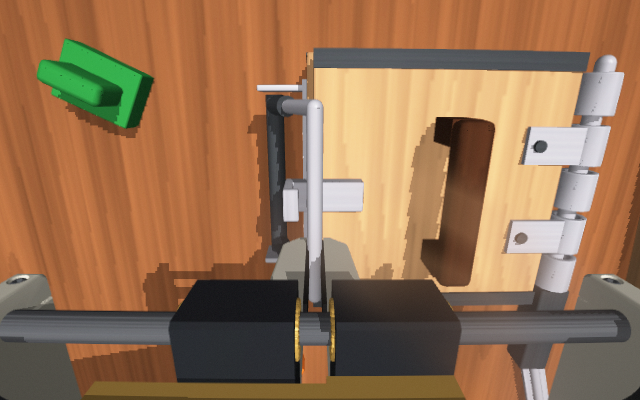

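carry_out(targets=[5, 0, -1, 0, 10, 0, -1.5, 0, 14, 0, -2, 0, 16.5, 0, -2.5, 0, 17.5, 0, -2.5, 0, 17.5, 0, -2.5, 0])

```text
time_s: 32.13
ee_pos: [0.5079, 0.0901, 0.109]
ee_rot: [[0.016, -0.009, 1.0], [-0.007, 1.0, 0.009], [-1.0, -0.007, 0.016]]
wrist_force: [-4.0, -0.8, -0.4]
width: 0.0061
```

Run:
```python
from h import *
s=status.observe(); print(s['ee_rot'][:,0].round(4))
c,p,D=snap('wrist','w25'); P=cloud(c,D); tx,ty,tz=s['ee_pos']
q=P[60:235,290:340].reshape(-1,3); m=q[(abs(q[:,0]-tx)<.015)&(abs(q[:,2]-tz)<.025)&(abs(q[:,1]-.15)<.015)&(q[:,2]>.095)]
bz=np.median(m[:,2])-.0027; print(len(m),"bar z",bz.round(4),"tcp-bar",(tz-bz).round(4),np.median(m[:,0]).round(4))
go([tx,ty,tz],.5)
```

```text
[ 0.016  -0.007  -0.9998]
1051 bar z 0.1058 tcp-bar 0.0032 0.5068
shift [ 0.1 -0.  -0.1] turn 0.0 alt -180.0 curyaw 0.53 q6 4.3 tcp [0.508  0.0901 0.1091] w 0.0061 F [-4.4  0.2 -0.8] t 32.18
```

View pics/w25.png

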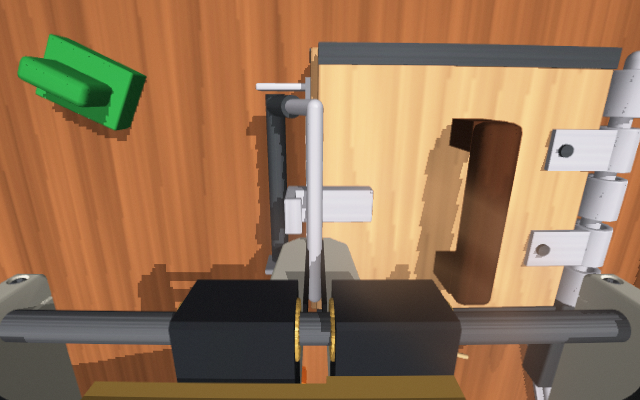

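carry_out(targets=[0.8, 0, 0, 0, 0.8, 0, 0, 0, 0.8, 0, 0, 0, 0.8, 0, 0, 0, -15, 0, 0, 0, -40, 0, 0, 0, -80, 0, 0, 0, -110, 0, 0, 0, -110, 0, 0, 0, -110, 0, 0, 0], jaw=0.74)

```text
time_s: 33.02
ee_pos: [0.5083, 0.0911, 0.2224]
ee_rot: [[0.023, -0.009, 1.0], [-0.006, 1.0, 0.009], [-1.0, -0.007, 0.023]]
wrist_force: [0.0, -0.6, -0.2]
width: 0.0241
```

Run:
```python
from h import *
s=status.observe()
c,p,D=snap('wrist','w26'); P=cloud(c,D); tx,ty,tz=s['ee_pos']; print(tx,ty,tz)
q=P[0:260].reshape(-1,3)
for a,b in ((.095,.108),(.13,.165)):
    m=q[(abs(q[:,0]-.505)<.02)&(q[:,2]>.098)&(q[:,1]>a)&(q[:,1]<b)]
    print(len(m),np.median(m,axis=0).round(4),np.percentile(m,[2,98],axis=0).round(4).tolist())
snap('scene','s26'); snap('top','t26')
a=cv2.imread('pics/s26.png')[160:260,230:390]; cv2.imwrite('pics/c26.png',cv2.resize(a,None,fx=5,fy=5,interpolation=cv2.INTER_CUBIC))
```

```text
0.5083233103245773 0.09110741989132717 0.2223984207994362
873 [0.4953 0.1011 0.2198] [[0.4855, 0.0961, 0.1045], [0.5246, 0.1064, 0.234]]
434 [0.5074 0.1482 0.1068] [[0.504, 0.1308, 0.1041], [0.5115, 0.1644, 0.1086]]
```

View pics/w26.png

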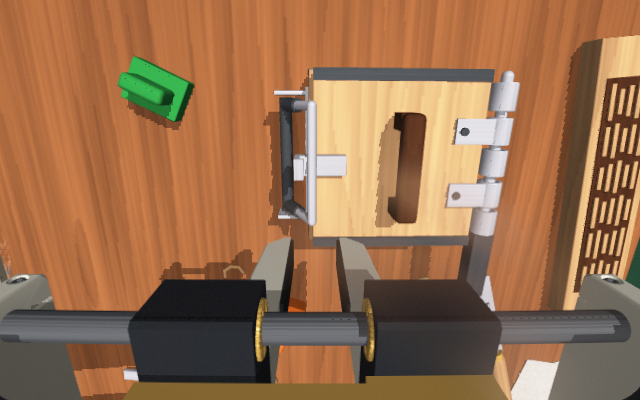

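View pics/c26.png

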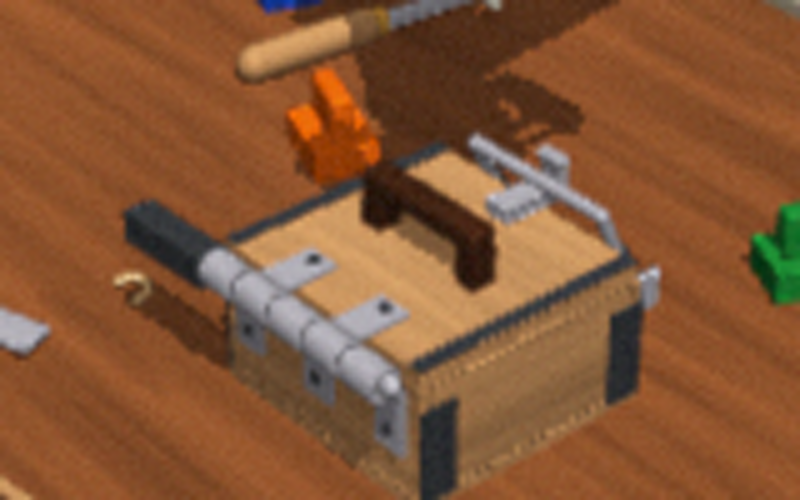

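Run:
```python
from h import *
c,p,D=load('w26'); P=cloud(c,D)
q=P[60:85,495:520].reshape(-1,3); m=q[(q[:,2]>.075)]; print("tip y max",np.percentile(m[:,1],[50,98,100]).round(4),"x",np.median(m[:,0]).round(4),np.median(m[:,2]).round(4))
q=P[85:110,490:518].reshape(-1,3); m=q[(q[:,2]>.085)]; print("last knuckle y",np.percentile(m[:,1],[2,98]).round(4))
q=P[60:250,305:490].reshape(-1,3); q=q[(abs(q[:,2]-.09)<.006)&(q[:,1]<.18)&(q[:,1]>.06)&(q[:,0]<.64)&(q[:,0]>.53)]
A=np.c_[q[:,:2]-[.583,.12],np.ones(len(q))]; print("plane",np.linalg.lstsq(A,q[:,2],rcond=None)[0].round(4))
```

```text
tip y max [0.1936 0.2002 0.201 ] x 0.6728 0.0899
last knuckle y [0.1691 0.1886]
plane [0.0045 0.0001 0.0898]
```

View pics/t26.png

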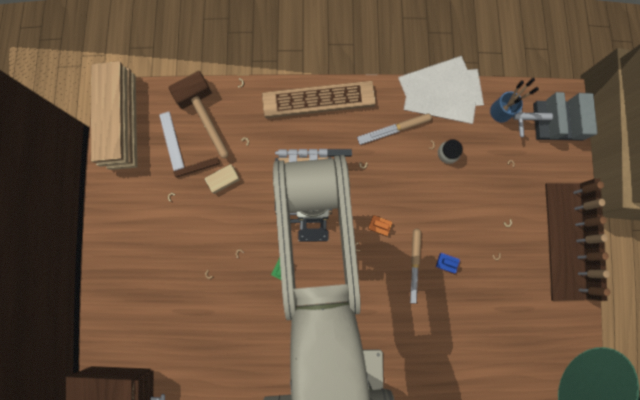

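```bash
python3 -c "
from workcell import order
print(order.sign_off())"
```

```text
the job is handed in; nothing more can be done
None
```

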